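# Rock a battery pack into a handheld meter and shut its cover

## Task

The handheld meter lies face down in the service cradle with its battery cover open. Fit the larger loose battery pack gently: contact end first under the lip and against the sprung contacts, then rock the other end down until the pack lies flat in the bay, feeling for the bay because the meter has a little play in the cradle. Once the pack is home, swing the cover fully shut and let go, leaving the other things on the bench where they are.

Things in the scene. Friction and masses are not known exactly. Their poses are not given: they have to be found in the camera images.
- pack: The larger of two black battery packs lying on the bench, label up: 70 mm long (x), 38 wide (y), 22 thick (z), about 0.1 kg. Origin: centre of its underside; z points up out of the label side. Its -x end is the contact end (three brass strips), its +x end has rubber ribs.
- pack_contacts (a point): Point on the pack: middle of the lower edge of its contact end, 35 mm along -x from the pack's origin. Same axes as the pack.
- cradle: Aluminium tray 244 x 136 mm, walls 26 mm high, screwed to the bench; it carries the meter (case 200 x 96 mm) with cover and contacts. Origin on the bench 34 mm straight below bay, same axes. The meter may lie up to 5 mm off along x and 6 mm along y, not turned; its pads hold it there (45 N to shift it). The points bay, lip_edge, end_wall and hinge are fixed to the cradle and do not show this.
- bay (a point): Centre of the bay floor if the meter lies midway (see cradle: true place some mm off in x and y). x runs from the contacts (-x) to the hinge (+x), z up. The bay is a pocket 40 mm wide (y), sunk 8 mm below the meter's back, which is flat for 28 mm on both sides of it, so the top 14 mm of the seated pack can be gripped. Seated, the pack has its origin here and the same axes.
- lip_edge (a point): Middle of the lower edge of the lip, 24 mm over the bay floor (same play). The lip is 3 mm thick and reaches from here 17 mm towards -x, over a contact housing with side walls 40 mm apart. The free face of the sprung contact plate stands 1 mm behind this edge (-x), from 1 to 21 mm over the bay floor. Under the lip goes only a pack tilted about 20 degrees, contact end low.
- end_wall (a point): Middle of the top edge of the bay's end wall, 8 mm over the bay floor, 67 mm from the free contact plate (same play). The pack is 70 mm long, so it must push the plate back to pass. Beyond (+x) the case is flat for 25 mm, then come the hinge lugs, 24 mm over the bay floor.
- hinge (a point): Middle of the cover's hinge pin, which runs along y, 22 mm over the bay floor (same play). Shut, the cover reaches from here 96 mm towards -x, 49 mm wide, its flat top 5.5 mm above the pin, with side skirts to 13 mm below it and a thumb ridge 2.5 mm high across the top, 86 to 90 mm from the pin. Open, it leans over towards +x.
- contacts (a joint): Travel of the sprung contact plate: 0 free, grows as it is pushed to -x, hard stop at 0.008 m. It starts to move at about 2.8 N, then 0.7 N more per mm. About 0.003 with the pack seated; about 0.0055 is needed while the pack's rear end passes the end wall.
- cover (a joint): Angle of the domed battery cover: 0 shut, grows as it opens, at most 2.4 rad. The hinge is stiff (about 0.06 N m): the cover stays where it is left.
- spare_pack: A smaller black battery pack, 52 x 30 x 14 mm, not for this meter; leave it. Origin: centre of its underside.
- screwdriver: A screwdriver lying beside the packs, about 30 mm high; leave it.
- bench_meter: A yellow handheld meter lying face up, 190 x 90 x 38 mm; leave it. Origin: centre of its underside.
Not all that is in view belongs to the job. What is shaped like the pack but orange or pink is not meant.

How it is judged:
On the way:
1. the pack lies flat on the bay floor, contact end at the sprung contacts, while the cover is still open (z of pack in the frame of bay between -0.002 and 0.002 m and angle between pack's own z axis and vertical below 0.04 rad and x of pack_contacts in the frame of bay between -0.043 and -0.027 m and y of pack in the frame of bay between -0.0075 and 0.0075 m and value of joint contacts above 0.0015 m and value of joint cover above 0.5 rad), for 0.2 s.
At the end, for the whole second after the job is handed in: The pack lies label up, flat within 0.04 rad, on the bay floor within 2 mm, contact end at the contacts and pushing them back over 1.5 mm; the cover is shut within 0.06 rad; all at rest; the spare pack, screwdriver and yellow meter are within 20 mm of where they were (z of pack in the frame of bay between -0.002 and 0.002 m and angle between pack's own z axis and vertical below 0.04 rad and x of pack_contacts in the frame of bay between -0.043 and -0.027 m and y of pack in the frame of bay between -0.0075 and 0.0075 m and value of joint contacts above 0.0015 m and value of joint cover below 0.06 rad and linear speed of pack below 0.02 m/s and velocity of joint cover below 0.1 rad/s and distance of each of spare_pack, screwdriver, bench_meter from where it was at the start of the episode below 0.02 m); the robot touches nothing.
It fails at once if the pack is forced: it presses on the meter with more than 40 N (contact force between pack and cradle above 40 N).
It fails at once if the gripper presses on the meter or cradle with more than 40 N (contact force between the fingers and cradle above 40 N).
It fails at once if a bystander is pushed away (distance of any of spare_pack, screwdriver, bench_meter from where it was at the start of the episode above 0.03 m).
It also fails if it takes over 72 s, if anything falls off the work surface, if the arm or the gripper's body presses on something with over 40 N, if the wrist force passes 120 N, or if a joint passes its speed limit or range.

## Robot

A 6-joint arm with a two-finger parallel gripper is mounted at the origin on the work surface. World frame = base frame: x ahead of the robot, y to its left, z up, the work surface at z = 0. Lengths are in m, angles in rad, forces in N, time in s.
With the tool pointing down it reaches from about 0.3 to 0.775 m from the base axis. Payload 14.6 kg.
Tool frame: the origin (TCP) lies midway between the tips of the shut fingers; the grasp point (between the pads) lies 19 mm behind it; z points along the fingers, x is the direction in which the jaws open and shut, and the axes are right-handed (so a half turn about z gives the same grasp; the last joint's range is limited). The gripper opens to 85 mm and grips with 20 to 120 N. Pads are 22 mm wide; open, the fingers measure 114 mm over their backs; the gripper's body (76 mm by 85 mm) begins 54 mm behind the grasp point. The pads swing forward as they close: fully open they stand 13 mm farther back than shut.
Start: joints at [-1.355, 0.3, 1.521, -0, 1.321, -0.067], TCP at [0.153, -0.528, 0.231] pointing down, gripper open.
Joint ranges: [-3.03, 3.03], [-0.79, 2.21], [0.23, 2.52], [-1.04, 4.18], [0, 3.07], [-2.55, 2.55]. Speed limits (rad/s): [2.22, 2.22, 2.57, 3.14, 3.14, 3.14].

## Interface

Orientations are given as a unit quaternion [x, y, z, w].
In Python, from plant import * gives the robot as it stands. The module is installed in compiled form; this text tells all that it offers.
- The arm moves only by the tool move_arm, never from a script. Its arguments are lists of equal length, an entry for each row: "translation": the shift along the tool's x, y, z in m, a list of three; "spin": the turn about the tool's z in rad; "jaw": the finger opening in m, from 0 to 0.0854. In form: {"translation": [[x, y, z], ...], "spin": [spin, ...], "jaw": [jaw, ...]}. A call has exactly 5 rows; each row is the pose to reach, as a shift and turn from the pose commanded when the call began, along the tool's axes at that moment; what a row does not reach only later rows make up. A row lasts 1/10 s, in which the tool goes at most 50 mm and 8.59 degrees, less where a joint would pass 70% of its speed; a pose out of reach is approached as far as the arm can. A call with a gripper value outside its range is refused whole. The fingers move at their own pace and stop on an object; "newtons" is the grip in N (left out, the last holds). Time passes only in rows, so rows that repeat a pose let the fingers close, or fill a call up. It gives the time, the measured TCP pose, the force and the opening at its end, in the units of the state.
- get_state(): the state, without advancing time (a new reading comes with each control period).
- camera(name): name is "scene" or "side" or "wrist"; returns a dict with "pixels" (400x640x3 uint8, red, green, blue), "depth" (400x640 float32, m along the optical axis (not along the pixel's ray), 0 where there is no reading), "intrinsics" (3x3 intrinsics, pixels), "eye" and "orientation" of the camera in the world. Camera axes: x right, y down, z forward; pixel columns grow to the right and rows downward; lengths in m; the calibration is good to about 2 mm. The wrist camera is an equidistant fisheye: a pixel r from the principal point sees the ray r / f radians off the axis. A picture is of the moment at which its call begins.
- job_done(): hands the job in, once; it reports no verdict.
The state is a dict: "clock": time; "joint_positions": joint angles; "joint_velocities": joint speeds; "effort": joint torques, N m; "position": TCP position; "orientation": TCP orientation; "wrist_force": force on the tool from outside, world axes, zero at the start; "ft_torque": the same for the moment, N m; "opening": opening from 0.0 (shut) to 1.0 (fully open).
Only numpy, scipy, OpenCV 4.12 (cv2) and the standard library are available. Lean on these libraries where they do the work, as an engineer would, in place of code of your own. Each camera call takes 0.05 s, during which the arm holds its last target. There are 200 camera calls.

## Working session

There is one attempt and no reset: what is moved stays moved. The work goes in short steps, Python scripts to look and compute and a tool call to move; the robot and the scene stay as the last step left them, time stands still between calls to the robot, and variables do not carry over. Pictures are saved under pics/ and viewed, about 8 in all and at most 12, crops included, and the job is handed in when it is done.

Besides the shell and the picture viewer there is one more tool, called after ">>>" by a JSON object that holds its "api" and its "payload". move_arm: Moves the arm, as the interface text tells. Its arguments: {"type":"object","properties":{"translation":{"type":"array"},"spin":{"type":"array"},"jaw":{"type":"array"},"newtons":{"type":"number"}},"required":["translation","spin","jaw"]}

```bash
mkdir -p pics; cat > h.py <<'E'
from plant import *
import numpy as np, cv2
from scipy.spatial.transform import Rotation as R
def save(name,fn):
    c=camera(name); np.savez('pics/'+fn+'.npz',**c); cv2.imwrite('pics/'+fn+'.png',c['pixels'][:,:,::-1]); return c
def pts(c):
    h,w=c['depth'].shape; u,v=np.meshgrid(np.arange(w),np.arange(h)); K=np.array(c['intrinsics']); d=c['depth']
    P=np.stack([(u-K[0,2])/K[0,0]*d,(v-K[1,2])/K[1,1]*d,d],-1)
    o=np.array(c['orientation']); M=R.from_quat(o).as_matrix() if o.size==4 else o
    P=P@M.T+np.array(c['eye']); P[d==0]=np.nan; return P
E
python3 - <<'E'
from h import *
for n in('scene','side','wrist'):
    c=save(n,n+'0'); print(n,c['eye'],c['orientation'],np.array(c['intrinsics']).tolist())
print(get_state())
a=cv2.imread('pics/scene0.png');b=cv2.imread('pics/side0.png')
cv2.imwrite('pics/both.png',cv2.resize(np.vstack([a,b]),(480*2//2*1,600)))
E
```

```text
scene [1.007211   0.45924613 0.9747418 ] [ 0.36370329  0.88837871 -0.26077499 -0.10246754] [[368.4256201083402, 0.0, 318.13646011413346], [0.0, 368.4256201083402, 197.0264971201607], [0.0, 0.0, 1.0]]
side [ 0.34473569 -1.07073891  0.74181835] [ 0.86659566 -0.09511242  0.05269363 -0.4870205 ] [[464.81240229104276, 0.0, 313.36582471192156], [0.0, 464.81240229104276, 202.91925688083748], [0.0, 0.0, 1.0]]
wrist [ 0.21775065 -0.51028784  0.37297537] [ 0.79247902 -0.59479145 -0.08157276  0.10745244] [[309.70691628693146, 0.0, 321.76507526145656], [0.0, 309.70691628693146, 196.24236078838678], [0.0, 0.0, 1.0]]
{'clock': 0.15, 'joint_positions': array([-1.35462671e+00,  3.00322155e-01,  1.52142552e+00, -2.13844584e-05,
        1.32070968e+00, -6.66128224e-02]), 'joint_velocities': array([ 0.00103034, -0.00119016, -0.00050338,  0.00065371, -0.00039128,
       -0.00035129]), 'effort': array([-6.42941086e-04, -5.43667495e+01, -3.61886322e+01, -1.01938676e-04,
        3.20055158e-03, -2.36412814e-05]), 'position': array([ 0.15341345, -0.52798744,  0.23086884]), 'orientation': array([ 7.99697912e-01, -6.00402417e-01, -3.34459044e-04, -2.74171481e-04]), 'wrist_force': array([-0.91588011,  0.22553154, -0.25797056]), 'ft_torque': array([ 0.00408525, -0.04345974, -0.00582824]), 'opening': 1.001328742578959}
```

View pics/scene0.png

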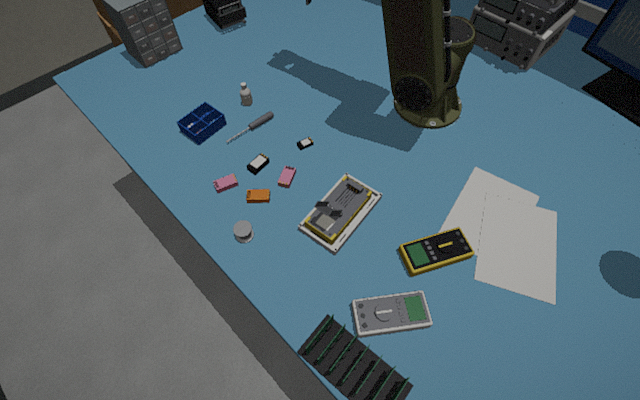

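View pics/side0.png

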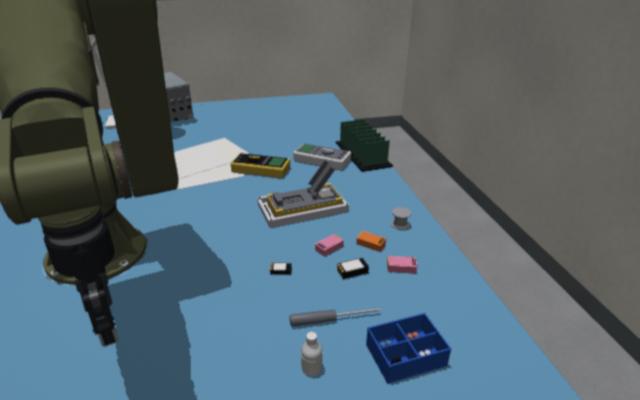

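Scene: the large pack is at about (258,163), the small spare at (305,143), the cradle centred at (340,213) and the screwdriver at (250,127). In the side view the pack is at (352,268) and the cradle at (303,203). I'll enlarge these.

```bash
python3 - <<'E'
from h import *
a=cv2.imread('pics/scene0.png');b=cv2.imread('pics/side0.png')
r=lambda im,x,y,w,h,s:cv2.resize(im[y:y+h,x:x+w],None,fx=s,fy=s,interpolation=cv2.INTER_CUBIC)
top=np.hstack([r(a,290,165,100,90,4),r(a,230,130,100,90,4)])
bot=np.hstack([r(b,250,155,100,70,4),r(b,320,240,100,70,4)])
cv2.imwrite('pics/crop1.png',np.vstack([cv2.resize(top,(800,360)),bot[:240]]))
for n in('scene0','side0'):
    c=np.load('pics/'+n+'.npz'); P=pts(c)
    for (u,v) in ([(258,163),(305,143),(320,216),(286,177)] if n=='scene0' else [(352,268),(303,203),(281,268)]): print(n,u,v,P[v,u].round(4))
    c2=P[(P[...,0]>.25)&(P[...,0]<.8)&(abs(P[...,1])<.5)]
    z=P[...,2]
    # bench height
    print('bench z median',np.nanmedian(z[abs(z)<.01]))
E
```

```text
scene0 258 163 [ 0.6344 -0.2125  0.0218]
scene0 305 143 [ 0.4638 -0.17    0.0166]
scene0 320 216 [0.6372 0.079  0.0406]
scene0 286 177 [ 0.606  -0.1072  0.02  ]
bench z median -0.0006447449821513906
side0 352 268 [ 0.6244 -0.2347  0.0239]
side0 303 203 [0.5632 0.0592 0.0411]
side0 281 268 [ 0.4582 -0.1887  0.0168]
bench z median 0.00022272573085702074
```

View pics/crop1.png

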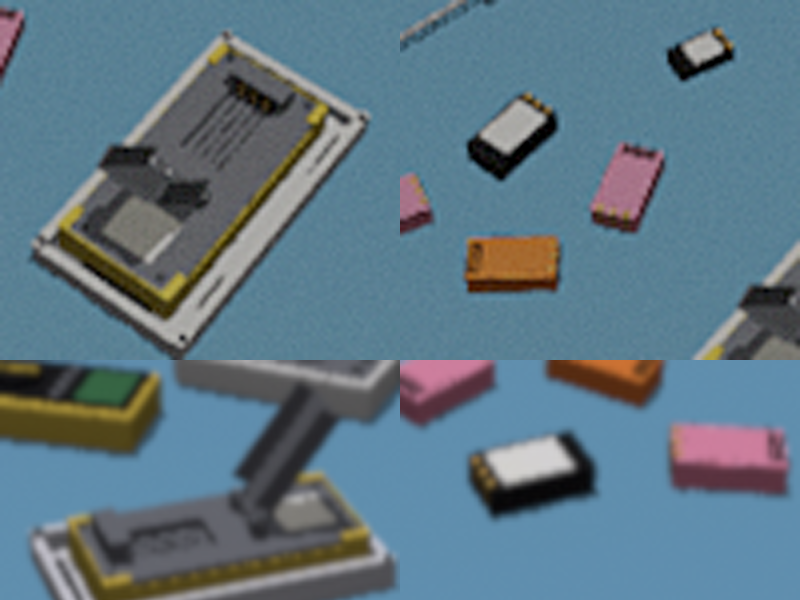

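Enlarged: the pack's brass end points to the upper right (towards low world x), and so does the contact housing of the meter at crop (265,95). The cover is hinged near crop (150,180) and leans towards +x. Now I'll fit the rectangles.

```bash
cat >> h.py <<'E'
def rect(P,z0,z1,xr,yr):
    m=(P[...,2]>z0)&(P[...,2]<z1)&(P[...,0]>xr[0])&(P[...,0]<xr[1])&(P[...,1]>yr[0])&(P[...,1]<yr[1])
    q=P[m]; r=cv2.minAreaRect((q[:,:2]*1000).astype(np.float32)); return m.sum(),r,q
E
python3 - <<'E'
from h import *
for n in('scene0','side0'):
    P=pts(np.load('pics/'+n+'.npz'))
    for nm,a in dict(pack=(.017,.03,(.57,.69),(-.27,-.16)),packall=(.006,.03,(.57,.69),(-.27,-.16)),case=(.036,.047,(.4,.8),(-.06,.2)),tray=(.02,.047,(.4,.8),(-.06,.2)),trayall=(.01,.05,(.4,.8),(-.06,.2)),lip=(.055,.069,(.4,.6),(-.06,.2)),cov=(.08,.2,(.4,.8),(-.06,.2))).items():
        k,r,q=rect(P,*a)
        print(n,nm,k,np.round(r[0],1),np.round(r[1],1),round(r[2],1),'med',np.median(q,0).round(4) if k else '')
    m=(P[...,0]>.4)&(P[...,0]<.8)&(P[...,1]>-.06)&(P[...,1]<.2)
    print(np.histogram(P[m][:,2],bins=np.arange(0.01,.15,.004)))
    # orthographic top map
E
```

```text
scene0 pack 210 [ 633.4 -216.4] [71.  41.7] 9.9 med [ 0.6345 -0.215   0.0211]
scene0 packall 260 [ 633. -217.] [71.1 41.8] 7.0 med [ 0.6366 -0.2114  0.0205]
scene0 case 1476 [645.   76.3] [173.7 369.1] 74.4 med [0.588  0.111  0.0414]
scene0 tray 2436 [629.7  88.3] [209.1 394.9] 77.3 med [0.5794 0.11   0.0396]
scene0 trayall 2739 [629.4  88.4] [209.1 395.4] 77.3 med [0.5823 0.1128 0.0385]
scene0 lip 100 [542.2  91.3] [116.   50.9] 7.7 med [0.4955 0.0867 0.0598]
scene0 cov 190 [632.5 103.7] [56.7 50.1] 8.3 med [0.6408 0.1032 0.1134]
(array([ 80, 122, 258, 343, 174, 182, 156, 864, 542,  18,  16,  36,  75,
        18,   6,  11,  10,   8,  11,  10,  16,   9,  10,  15,  10,  14,
        12,  16,  14,  28,  12,   8,   2,   0]), array([0.01 , 0.014, 0.018, 0.022, 0.026, 0.03 , 0.034, 0.038, 0.042,
       0.046, 0.05 , 0.054, 0.058, 0.062, 0.066, 0.07 , 0.074, 0.078,
       0.082, 0.086, 0.09 , 0.094, 0.098, 0.102, 0.106, 0.11 , 0.114,
       0.118, 0.122, 0.126, 0.13 , 0.134, 0.138, 0.142, 0.146]))
side0 pack 319 [ 630.7 -219.6] [72.3 40.4] 8.2 med [ 0.63   -0.2226  0.0223]
side0 packall 440
[... 205 characters left out ...]
9 0.0396]
side0 trayall 2142 [626.5  87.7] [216.6 392.6] 78.5 med [0.5609 0.057  0.0357]
side0 lip 97 [542.4  89.1] [119.9  54.2] 8.6 med [0.4963 0.0848 0.0601]
side0 cov 343 [629.3 102.1] [59.8 59.4] 6.6 med [0.6323 0.1118 0.1077]
(array([126, 125, 177, 233, 206, 124, 172, 380, 561,  38,  17,  33,  71,
        28,  15,  22,  28,  25,  18,  26,  29,  21,  25,  27,  21,  25,
        27,  22,  29,  21,  22,  11,   2,   0]), array([0.01 , 0.014, 0.018, 0.022, 0.026, 0.03 , 0.034, 0.038, 0.042,
       0.046, 0.05 , 0.054, 0.058, 0.062, 0.066, 0.07 , 0.074, 0.078,
       0.082, 0.086, 0.09 , 0.094, 0.098, 0.102, 0.106, 0.11 , 0.114,
       0.118, 0.122, 0.126, 0.13 , 0.134, 0.138, 0.142, 0.146]))
```

>>> {"api": "move_arm", "payload": {"translation": [[-0.011,-0.036,0],[-0.022,-0.073,0],[-0.033,-0.109,0],[-0.044,-0.146,0],[-0.055,-0.182,0]], "spin": [0,0,0,0,0], "jaw": [0.06,0.06,0.06,0.06,0.06], "newtons": 25}}

```text
clock: 0.65
position: [0.314, -0.4235, 0.2311]
orientation: [0.8, -0.6, -0.0, -0.0]
wrist_force: [0.2, -1.5, -0.6]
opening: 0.706
```

>>> {"api": "move_arm", "payload": {"translation": [[-0.011,-0.036,0],[-0.022,-0.073,0],[-0.033,-0.109,0],[-0.044,-0.146,0],[-0.055,-0.182,0]], "spin": [0,0,0,0,0], "jaw": [0.06,0.06,0.06,0.06,0.06]}}

```text
clock: 1.15
position: [0.4735, -0.3198, 0.2311]
orientation: [0.8, -0.6, -0.0, -0.0]
wrist_force: [-0.9, -1.0, 0.0]
opening: 0.706
```

>>> {"api": "move_arm", "payload": {"translation": [[-0.011,-0.036,0],[-0.022,-0.073,0],[-0.033,-0.109,0],[-0.044,-0.146,0],[-0.055,-0.182,0]], "spin": [0.03,0.06,0.09,0.12,0.145], "jaw": [0.06,0.06,0.06,0.06,0.06]}}

```text
clock: 1.65
position: [0.6329, -0.2162, 0.231]
orientation: [0.754, -0.657, -0.0, 0.0]
wrist_force: [0.2, -0.5, -0.2]
opening: 0.702
```

```bash
cat >> h.py <<'E'
def proj(c,X):
    o=np.array(c['orientation']); M=R.from_quat(o).as_matrix(); K=np.array(c['intrinsics'])
    p=(X-np.array(c['eye']))@M
    r=np.linalg.norm(p[...,:2],axis=-1); th=np.arctan2(r,p[...,2]); s=th/np.maximum(r,1e-9)
    return K[0,0]*p[...,0]*s+K[0,2],K[1,1]*p[...,1]*s+K[1,2]
def ortho(c,z,x0,x1,y0,y1,res=.0005):
    # image: columns = -y (y1 left), rows = x descending (x1 top)
    xs=np.arange(x1,x0,-res); ys=np.arange(y1,y0,-res)
    X=np.stack(np.meshgrid(xs,ys,indexing='ij')+[np.full((len(xs),len(ys)),z)] if False else [*np.meshgrid(xs,ys,indexing='ij'),np.full((len(xs),len(ys)),z)],-1)
    u,v=proj(c,X); return cv2.remap(c['pixels'][:,:,::-1].copy(),u.astype(np.float32),v.astype(np.float32),cv2.INTER_CUBIC)
E
python3 - <<'E'
from h import *
c=save('wrist','w1'); s=get_state(); print(np.array(c['eye'])-s['position'])
a=ortho(c,.022,.58,.70,-.27,-.16,.0004)   # 300x275
b=ortho(c,.042,.44,.76,-.02,.18,.0004) # 800x500
b=cv2.rotate(b,cv2.ROTATE_90_CLOCKWISE) # now columns: x ascending? 
print(a.shape,b.shape)
im=cv2.resize(c['pixels'][:,:,::-1],(400,250)); 
out=np.zeros((600,800,3),np.uint8); out[:300,:275]=a; out[:250,300:700]=im
bb=cv2.resize(b,(560,350))[:300]; out[300:,:560]=bb
cv2.imwrite('pics/w1c.png',out)
E
```

```text
[0.06325507 0.00464602 0.14281443]
(300, 275, 3) (500, 800, 3)
```

View pics/w1c.png

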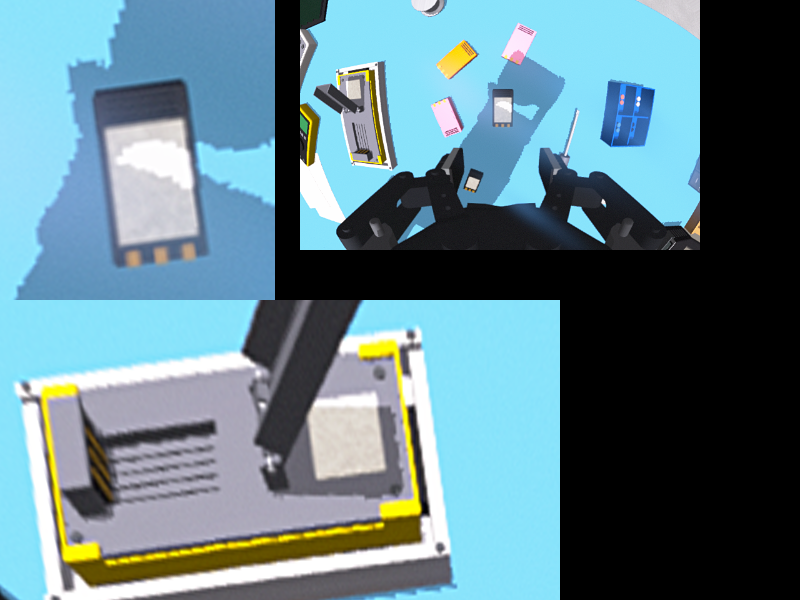

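Rectified wrist view, centre of the pack at (150,175): world (0.630,-0.220), yaw about 7.5°. The jaw axis already matches within 1°. I'll grip 15 mm behind the pack's middle.

>>> {"api": "move_arm", "payload": {"translation": [[0.001,-0.005,0.04],[0.002,-0.01,0.08],[0.0026,-0.0128,0.12],[0.0026,-0.0128,0.16],[0.0026,-0.0128,0.2]], "spin": [0,0,0,0,0], "jaw": [0.06,0.06,0.06,0.06,0.06]}}

```text
clock: 2.2
position: [0.6445, -0.218, 0.0294]
orientation: [0.754, -0.657, -0.0, 0.0]
wrist_force: [0.1, 0.4, -0.4]
opening: 0.699
```

>>> {"api": "move_arm", "payload": {"translation": [[0,0,0.012],[0,0,0.023],[0,0,0.023],[0,0,0.023],[0,0,0.023]], "spin": [0,0,0,0,0], "jaw": [0.06,0.06,0.06,0.03,0.03], "newtons": 25}}

```text
clock: 2.7
position: [0.6458, -0.2185, 0.0105]
orientation: [0.754, -0.657, 0.001, -0.001]
wrist_force: [0.5, 0.4, 3.1]
opening: 0.435
```

>>> {"api": "move_arm", "payload": {"translation": [[0,0,0],[0,0,0],[0,0,-0.02],[0,0,-0.05],[0,0,-0.08]], "spin": [0,0,0,0,0], "jaw": [0.03,0.03,0.03,0.03,0.03]}}

```text
clock: 3.2
position: [0.6446, -0.2181, 0.0897]
orientation: [0.754, -0.657, -0.0, 0.0]
wrist_force: [0.4, -0.1, -0.2]
opening: 0.435
```

```bash
python3 - <<'E'
from h import *
print(get_state()['position'],get_state()['orientation'])
c=save('wrist','w2'); d=save('side','s2')
P=pts(d)
out=np.zeros((600,800,3),np.uint8)
w=c['pixels'][:,:,::-1]; out[:400,:640]=w
s=d['pixels'][:,:,::-1][180:300,250:450]; 
out[240:600,200:800]=cv2.resize(s,(600,360),interpolation=cv2.INTER_CUBIC)
cv2.imwrite('pics/v2.png',out)
E
```

```text
[ 0.64464236 -0.21810281  0.08966838] [ 7.54111375e-01 -6.56746550e-01 -3.66371385e-05  2.15674815e-05]
```

View pics/v2.png

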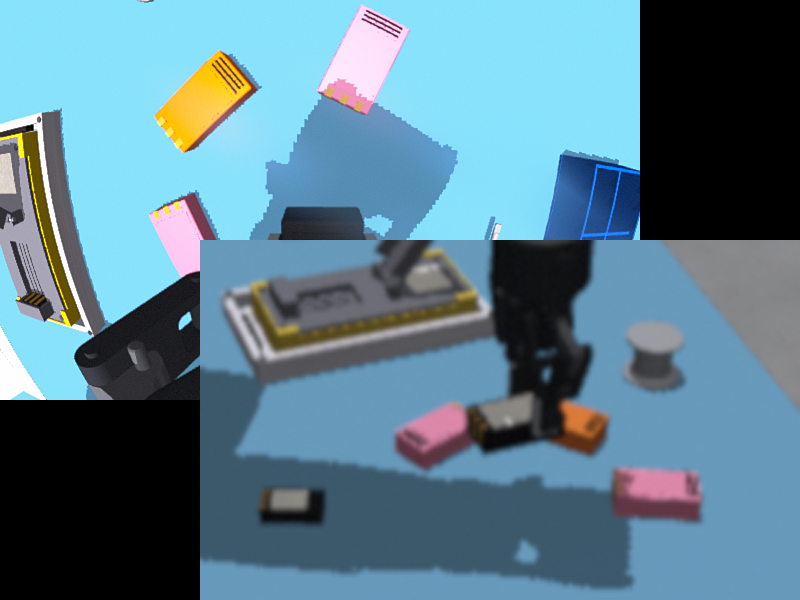

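>>> {"api": "move_arm", "payload": {"translation": [[-0.03,0.016,-0.03],[-0.062,0.033,-0.06],[-0.095,0.05,-0.08],[-0.128,0.068,-0.09],[-0.1616,0.0857,-0.09]], "spin": [0,0,0,0,0], "jaw": [0.03,0.03,0.03,0.03,0.03]}}

```text
clock: 3.8
position: [0.5371, -0.0689, 0.1798]
orientation: [0.754, -0.657, 0.001, -0.001]
wrist_force: [0.4, 0.6, -1.3]
opening: 0.431
```

>>> {"api": "move_arm", "payload": {"translation": [[-0.035,0.018,0],[-0.07,0.036,0],[-0.105,0.055,0],[-0.14,0.073,0],[-0.1616,0.0857,0]], "spin": [0,0,0,0,0], "jaw": [0.03,0.03,0.03,0.03,0.03]}}

```text
clock: 4.3
position: [0.429, 0.08, 0.1782]
orientation: [0.754, -0.656, -0.0, -0.0]
wrist_force: [0.2, 0.4, -1.4]
opening: 0.437
```

>>> {"api": "move_arm", "payload": {"translation": [[0,0,0],[0,0,0],[0,0,0],[0,0,0],[0,0,0]], "spin": [0,0,0,0,0], "jaw": [0.03,0.03,0.03,0.03,0.03]}}

```text
clock: 4.8
position: [0.4308, 0.0779, 0.1781]
orientation: [0.754, -0.657, -0.0, 0.0]
wrist_force: [0.6, 0.0, -1.5]
opening: 0.438
```

```bash
python3 - <<'E'
from h import *
print(get_state()['position'],get_state()['orientation'])
c=save('wrist','w3'); d=save('side','s3'); e=save('scene','c3')
def rot(z,x0,x1,y0,y1,res): return cv2.rotate(ortho(c,z,x0,x1,y0,y1,res),cv2.ROTATE_90_CLOCKWISE)
out=np.zeros((600,800,3),np.uint8)
a=rot(.042,.42,.62,.02,.16,.0004) # 500x350
b=rot(.026,.42,.62,.02,.16,.0004)[:250]
out[:350,:500]=a; out[350:,:500]=b
s=d['pixels'][:,:,::-1]; out[:300,500:]=cv2.resize(s[130:230,210:310],(300,300),interpolation=cv2.INTER_CUBIC)
out[350:580,500:]=cv2.resize(c['pixels'][:,:,::-1],(300,230))
cv2.imwrite('pics/v3.png',out)
E
```

```text
[0.43084561 0.07794015 0.17811316] [ 7.53816645e-01 -6.57084804e-01 -1.06576058e-04  1.21531591e-04]
```

View pics/v3.png

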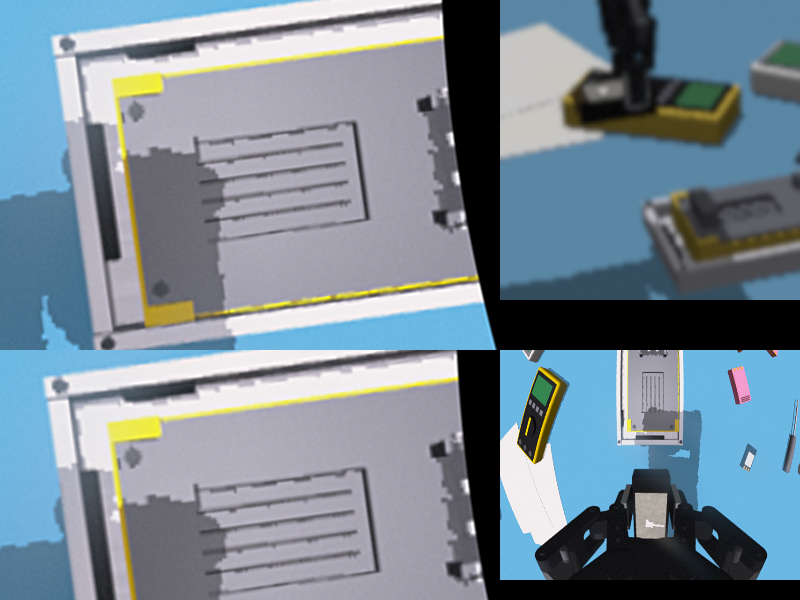

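```bash
python3 - <<'E'
from h import *
c=dict(np.load('pics/w3.npz')); T=np.array([.4308,.0779,.1781])
print(c['eye'])
out=np.zeros((600,800,3),np.uint8)
a=cv2.rotate(ortho(c,.191,.37,.47,.03,.13,.00025),cv2.ROTATE_90_CLOCKWISE) #400x400
out[:400,:400]=a
d=c['depth']; print('depth',np.nanmin(d[d>0]),(d>0).mean())
# fisheye points
h,w=d.shape;u,v=np.meshgrid(np.arange(w),np.arange(h));K=c['intrinsics']
x=(u-K[0,2])/K[0,0];y=(v-K[1,2])/K[1,1];th=np.hypot(x,y);s=np.tan(th)/np.maximum(th,1e-9)
P=np.stack([x*s*d,y*s*d,d],-1)@R.from_quat(c['orientation']).as_matrix().T+c['eye'];P[d==0]=np.nan
f=c['pixels'][...,:3].astype(int)
m=(abs(P[...,0]-.41)<.05)&(abs(P[...,1]-.078)<.018)&(P[...,2]>.15)&(P[...,2]<.215)&(f.min(-1)>100)
q=P[m]; print(m.sum(),q.mean(0),q.min(0),q.max(0))
A=np.c_[q[:,:2],np.ones(len(q))]; print(np.linalg.lstsq(A,q[:,2],rcond=None)[0])
out[:400,400:]=c['pixels'][:,:,::-1][0:400,120:520]
cv2.imwrite('pics/v4.png',out)
# case/bay points z
m=(P[...,0]>.5)&(P[...,0]<.56)&(abs(P[...,1]-.088)<.015); print(np.nanpercentile(P[m][:,2],[5,25,50,75,95]))
m=(P[...,0]>.57)&(P[...,0]<.6)&(abs(P[...,1]-.088)<.04); print('case',np.nanmedian(P[m][:,2]))
m=(P[...,2]>.052)&(P[...,2]<.07)&(P[...,0]>.45)&(P[...,0]<.54)&(abs(P[...,1]-.088)<.05); q=P[m]; print('lip',len(q),cv2.minAreaRect((q[:,:2]*1000).astype(np.float32)))
E
```

```text
[0.497226   0.08616126 0.3203082 ]
depth 0.050000355 0.9902890625
4882 [0.41531375 0.0756657  0.18977424] [0.38800324 0.06000217 0.18781278] [0.4380297  0.09340513 0.19192481]
[-0.00197375 -0.00089597  0.19066176]
[0.03241601 0.03313438 0.03367389 0.03415985 0.03489937]
case 0.04163123601427621
lip 1228 ((491.4335632324219, 81.74271392822266), (16.999530792236328, 50.088600158691406), 7.9994940757751465)
```

View pics/v4.png

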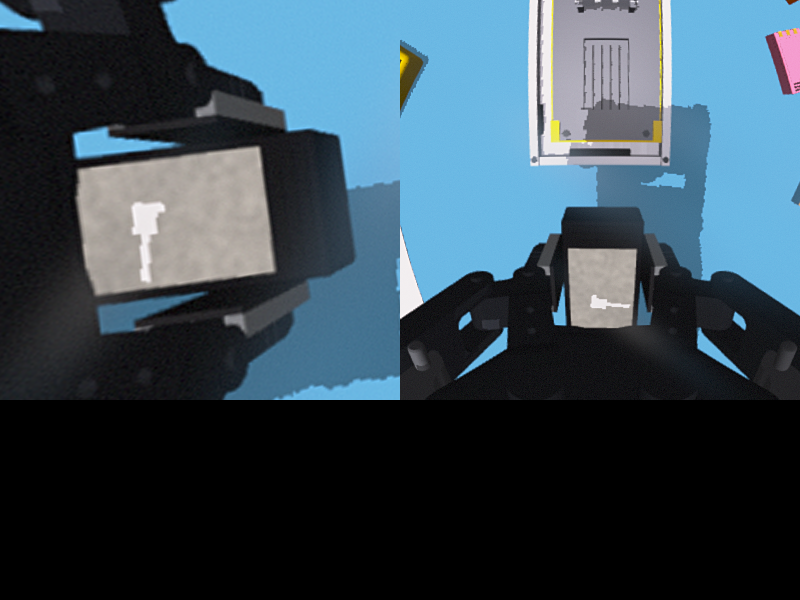

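```bash
cat >> h.py <<'E'
def wpts(c):
    d=c['depth'];h,w=d.shape;u,v=np.meshgrid(np.arange(w),np.arange(h));K=np.array(c['intrinsics'])
    x=(u-K[0,2])/K[0,0];y=(v-K[1,2])/K[1,1];th=np.hypot(x,y);s=np.tan(th)/np.maximum(th,1e-9)
    P=np.stack([x*s*d,y*s*d,d],-1)@R.from_quat(c['orientation']).as_matrix().T+np.array(c['eye']);P[d==0]=np.nan
    return P
def tl(X,T,yaw): # along-axis coords relative to T
    D=X-T; ca,sa=np.cos(yaw),np.sin(yaw); return np.stack([D[...,0]*ca+D[...,1]*sa,-D[...,0]*sa+D[...,1]*ca,D[...,2]],-1)
E
python3 - <<'E'
from h import *
c=dict(np.load('pics/w3.npz')); P=wpts(c); yaw=np.radians(7.84)
Q=tl(P,np.array([.43085,.07794,.17811]),yaw)
m=(abs(Q[...,1])<.012)&(Q[...,2]>-.02)&(Q[...,2]<.02)&(abs(Q[...,0])<.06)
h=np.round(Q[m]*1000,1)
for a in range(-50,30,2):
    k=(h[:,0]>=a)&(h[:,0]<a+2)
    if k.any(): print(a,k.sum(),np.median(h[k,2]),h[k,2].min(),end=' | ')
# wall profile across -x wall along axis
B=tl(P,np.array([.5303,.0873,.034]),np.radians(7.7))
m=(abs(B[...,1]-.02)<.008)&(B[...,0]<-.04)&(B[...,0]>-.11); g=np.round(B[m]*1000,1)
print()
for a in range(-100,-40,1):
    k=(g[:,0]>=a)&(g[:,0]<a+1)
    if k.any(): print(a,np.median(g[k,2]),end=' | ')
# bay pocket: side edges
print()
m=(B[...,0]>-.02)&(B[...,0]<.03)&(abs(B[...,1])<.03); g=B[m]*1000
for a in np.arange(-25,25,.5):
    k=(g[:,1]>=a)&(g[:,1]<a+.5)
    if k.any() and abs(a)>17: print(a,round(np.median(g[k,2]),1),end=' | ')
print()
m=(B[...,0]>.025)&(B[...,0]<.05)&(abs(B[...,1])<.012); g=B[m]*1000
for a in np.arange(25,50,.5):
    k=(g[:,0]>=a)&(g[:,0]<a+.5)
    if k.any() : print(a,round(np.median(g[k,2]),1),end=' | ')
E
```

```text
-46 1 10.3 10.3 | -44 37 11.3 10.8 | -42 106 11.7 10.7 | -40 126 11.7 10.2 | -38 133 11.7 10.4 | -36 138 11.7 10.2 | -34 143 11.8 10.6 | -32 129 11.7 10.2 | -30 146 11.8 10.3 | -28 150 11.75 10.4 | -26 151 11.7 10.3 | -24 156 11.7 9.7 | -22 158 11.6 10.4 | -20 151 11.7 10.1 | -18 175 11.7 10.3 | -16 156 11.6 9.8 | -14 178 11.7 9.8 | -12 162 11.7 10.3 | -10 172 11.7 10.0 | -8 193 11.6 10.0 | -6 169 11.7 10.2 | -4 196 11.649999999999999 10.3 | -2 189 11.5 10.3 | 0 186 11.6 10.1 | 2 200 11.7 10.0 | 4 206 11.6 9.8 | 6 201 11.3 9.7 | 8 208 11.8 9.5 | 10 191 11.5 9.8 | 12 237 11.6 9.9 | 14 192 11.6 10.1 | 16 242 11.5 9.7 | 18 822 4.25 -10.7 | 20 2 9.0 8.9 | 
-100 156.0 | -99 156.2 | -98 156.1 | -97 156.1 | -96 156.0 | -95 155.95 | -94 156.85000000000002 | -93 155.95 | -92 156.1 | -91 216.3 | -90 217.1 | -89 198.2 | -88 190.8 | -87 155.5 | -86 155.6 | -85 222.3 | -84 223.3 | -83 226.14999999999998 | -82 241.0 | -81 241.3 | -80 242.9 | -79 -12.0 | -78 -12.149999999999999 | -77 -11.75 | -76 -14.5 | -75 -14.8 | -74 -14.3 | -73 -14.25 | -72 -14.25 | -71 -14.350000000000001 | -70 -14.2 | -69 -22
[... 492 characters left out ...]
18.5 -0.5 | 19.0 3.8 | 19.5 -0.5 | 20.0 7.2 | 20.5 8.0 | 21.0 6.8 | 21.5 7.6 | 22.5 7.5 | 23.0 9.1 | 23.5 7.4 | 24.0 8.2 | 24.5 6.9 | 
25.0 0.3 | 25.5 -0.8 | 26.0 0.3 | 26.5 -1.0 | 27.0 0.3 | 27.5 -1.0 | 28.0 0.3 | 28.5 -0.8 | 29.0 0.0 | 29.5 -1.2 | 30.0 -0.1 | 30.5 -1.1 | 31.0 -0.4 | 31.5 -1.2 | 32.0 -0.2 | 32.5 -1.3 | 33.0 -0.6 | 33.5 -1.5 | 34.0 -0.4 | 34.5 -1.5 | 35.0 -0.3 | 35.5 1.7 | 36.0 5.7 | 36.5 7.3 | 37.0 7.4 | 37.5 8.4 | 38.0 7.5 | 38.5 8.2 | 39.0 7.4 | 39.5 8.2 | 40.0 7.3 | 40.5 8.2 | 41.0 7.2 | 41.5 7.8 | 42.0 7.1 | 42.5 7.8 | 43.0 7.1 | 43.5 7.7 | 44.0 6.7 | 44.5 7.8 | 45.0 6.7 | 45.5 7.8 | 46.0 6.6 | 46.5 7.5 | 47.0 7.0 | 47.5 7.9 | 48.0 6.9 | 48.5 7.6 | 49.0 7.0 | 49.5 7.5 |
```

```bash
python3 - <<'E'
from h import *
c=dict(np.load('pics/w3.npz')); P=wpts(c)
B=tl(P,np.array([.5307,.0871,.034]),np.radians(7.7))*1000
for y in (-60,-45,-30,-15,0,15,30,45):
    print('y',y,end=': ')
    for a in range(-96,-50,2):
        k=(abs(B[...,1]-y)<3)&(B[...,0]>=a)&(B[...,0]<a+2)&(B[...,2]<40)
        if k.any(): print(a,round(np.median(B[...,2][k])+34,0),end='|')
    print()
m=(B[...,0]>70)&(B[...,2]>0)&(abs(B[...,1])<40)
s0=pts(np.load('pics/side0.npz')); C=tl(s0,np.array([.5307,.0871,.034]),np.radians(7.7))*1000
m=(C[...,2]>30)&(abs(C[...,1])<30)&(C[...,0]>-20)&(C[...,0]<140)
for z in range(30,110,8):
    k=m&(C[...,2]>=z)&(C[...,2]<z+8)
    if k.any(): print('cover z',z,k.sum(),np.percentile(C[...,0][k],[5,50,95]).round(1),np.percentile(C[...,1][k],[2,98]).round(1))
E
```

```text
y -60: -96 -0.0|-94 -0.0|-92 -1.0|-90 0.0|-88 -0.0|-84 25.0|-82 26.0|-80 27.0|-78 27.0|-76 26.0|-74 26.0|-72 25.0|-70 25.0|-68 26.0|-66 26.0|-64 25.0|-62 26.0|-60 26.0|-58 26.0|-56 25.0|-54 25.0|-52 26.0|
y -45: -96 -1.0|-94 0.0|-92 -0.0|-90 -1.0|-88 0.0|-84 22.0|-82 22.0|-80 22.0|-78 21.0|-76 8.0|-74 7.0|-72 8.0|-70 8.0|-68 8.0|-66 8.0|-64 8.0|-60 43.0|-58 43.0|-56 44.0|-54 43.0|-52 43.0|
y -30: -96 -0.0|-94 -1.0|-92 0.0|-90 -0.0|-84 22.0|-82 22.0|-80 22.0|-78 21.0|-76 8.0|-74 8.0|-72 8.0|-70 8.0|-68 8.0|-66 8.0|-64 7.0|-60 44.0|-58 42.0|-56 42.0|-54 42.0|-52 42.0|
y -15: -96 -1.0|-94 0.0|-92 -1.0|-90 -0.0|-84 22.0|-82 21.0|-80 21.0|-78 22.0|-76 19.0|-74 20.0|-72 20.0|-70 12.0|-68 8.0|-66 8.0|-64 8.0|-60 44.0|-58 42.0|-56 41.0|-54 42.0|-52 42.0|
y 0: -96 -0.0|-94 -1.0|-92 0.0|-90 -0.0|-84 22.0|-82 22.0|-80 21.0|-78 22.0|-76 19.0|-74 20.0|-72 19.0|-70 10.0|-68 8.0|-66 8.0|-64 8.0|-60 44.0|-58 42.0|-56 42.0|-54 42.0|-52 42.0|
y 15: -96 -0.0|-94 -0.0|-92 -0.0|-90 -0.0|-84 22.0|-82 21.0|-80 22.0|-78 21.0|-76 20.0|-74 20.0|-72 20.0|-70 11.0|-68 8.0|-66 7.0|-64 8.0|-60 44.0|-58 42.0|-56 4
[... 157 characters left out ...]
8.0|-60 43.0|-58 42.0|-56 42.0|-54 41.0|-52 42.0|
y 45: -96 -0.0|-94 -1.0|-92 -0.0|-90 -1.0|-84 21.0|-82 22.0|-80 22.0|-78 20.0|-76 8.0|-74 7.0|-72 8.0|-70 8.0|-68 8.0|-66 8.0|-64 6.0|-60 44.0|-58 43.0|-56 44.0|-54 43.0|-52 43.0|
cover z 30 29 [66.2 76.9 82.8] [-24.6  27.9]
cover z 38 49 [66.6 80.2 89. ] [-26.5  24.9]
cover z 46 52 [70.4 84.7 95.1] [-27.   28.4]
cover z 54 49 [ 79.4  93.4 103.6] [-26.6  27.3]
cover z 62 48 [ 84.5  97.9 108.5] [-27.   27.5]
cover z 70 45 [ 90.1 105.4 113.6] [-24.6  27.8]
cover z 78 48 [ 96.4 111.4 120.6] [-24.9  27. ]
cover z 86 52 [102.4 116.  125.8] [-27.8  27.5]
cover z 94 41 [109.4 118.8 128.8] [-25.6  27.9]
cover z 102 7 [115.1 116.9 120.6] [-27.7  25.6]
```

>>> {"api": "move_arm", "payload": {"translation": [[0.0015,-0.009,0.02],[0.003,-0.018,0.045],[0.0045,-0.0252,0.075],[0.0045,-0.0252,0.105],[0.0045,-0.0252,0.12]], "spin": [0,0,0,0,0], "jaw": [0.03,0.03,0.03,0.03,0.03]}}

```text
clock: 5.45
position: [0.4553, 0.0772, 0.0559]
orientation: [0.754, -0.657, -0.001, 0.001]
wrist_force: [0.8, 0.0, -1.5]
opening: 0.435
```

>>> {"api": "move_arm", "payload": {"translation": [[0,0,0.001],[0,0,0.002],[0,0,0.003],[0,0,0.004],[0,0,0.005]], "spin": [0,0,0,0,0], "jaw": [0.03,0.03,0.03,0.03,0.03]}}

```text
clock: 5.95
position: [0.4565, 0.0775, 0.0538]
orientation: [0.754, -0.657, 0.0, -0.0]
wrist_force: [-0.6, -0.4, -1.6]
opening: 0.438
```

>>> {"api": "move_arm", "payload": {"translation": [[0,0,0.0005],[0,0.0003,0.001],[0,0.0006,0.0015],[0,0.0008,0.002],[0,0.001,0.002]], "spin": [0,0,0,0,0], "jaw": [0.03,0.03,0.03,0.03,0.03]}}

```text
clock: 6.45
position: [0.4558, 0.0773, 0.0519]
orientation: [0.754, -0.657, 0.001, -0.001]
wrist_force: [0.7, -0.1, 5.5]
opening: 0.435
```

>>> {"api": "move_arm", "payload": {"translation": [[0,0.0004,0.0006],[0,0.0008,0.0012],[0,0.0012,0.0018],[0,0.0016,0.0024],[0,0.002,0.003]], "spin": [0,0,0,0,0], "jaw": [0.03,0.03,0.03,0.03,0.03]}}

```text
clock: 6.95
position: [0.454, 0.077, 0.0492]
orientation: [0.754, -0.657, 0.001, -0.001]
wrist_force: [-0.9, -0.3, 11.2]
opening: 0.436
```

```bash
cat >> h.py <<'E'
def tilt(fn,yaw=np.radians(7.84)):
    c=save('wrist',fn); P=wpts(c); T=get_state()['position']; Q=tl(P,T,yaw)*1000
    f=c['pixels'].astype(int)
    m=(abs(Q[...,1])<12)&(Q[...,2]>-25)&(Q[...,2]<40)&(Q[...,0]>-70)&(Q[...,0]<10)&(f.min(-1)>90)&(f.max(-1)-f.min(-1)<40)
    q=Q[m]; p=np.polyfit(q[:,0],q[:,2],1); r=q[:,2]-np.polyval(p,q[:,0]); k=abs(r)<1.5; p=np.polyfit(q[k,0],q[k,2],1)
    print('label n',k.sum(),'tilt deg',np.degrees(np.arctan(p[0])),'top z at TCP',p[1],'T',T, 'y',q[k,1].mean(),'x',q[k,0].min(),q[k,0].max())
    return c,P,Q,p
E
python3 -c "
from h import *
tilt('w5'); print(get_state()['wrist_force'])"
```

```text
label n 3497 tilt deg 5.996198454471612 top z at TCP 12.546376387713526 T [0.45386693 0.07704043 0.04909883] y -0.012429324725746777 x -42.49380658856611 5.387080952701579
[-1.77665193 -0.0983592  10.80134844]
```

>>> {"api": "move_arm", "payload": {"translation": [[0,0.0002,0.0006],[0,0.0004,0.0012],[0,0.0006,0.0018],[0,0.0008,0.0024],[0,0.001,0.003]], "spin": [0,0,0,0,0], "jaw": [0.03,0.03,0.03,0.03,0.03]}}

```text
clock: 7.5
position: [0.4526, 0.0768, 0.0461]
orientation: [0.754, -0.657, 0.0, -0.0]
wrist_force: [-5.2, -2.3, 12.6]
opening: 0.432
```

```bash
python3 -c "
from h import *
tilt('w6'); print(get_state()['wrist_force'])"
```

```text
label n 3208 tilt deg 11.614799342992795 top z at TCP 13.569853720676011 T [0.45250737 0.07687435 0.04599798] y -0.01969505284768198 x -42.1121253128303 5.090660279876751
[-4.34499661 -0.82494839 11.09120756]
```

>>> {"api": "move_arm", "payload": {"translation": [[0,0.0001,0.0009],[0,0.0002,0.0018],[0,0.0003,0.0027],[0,0.0004,0.0036],[0,0.0005,0.0045]], "spin": [0,0,0,0,0], "jaw": [0.03,0.03,0.03,0.03,0.03]}}

```text
clock: 8.05
position: [0.4517, 0.0767, 0.0415]
orientation: [0.754, -0.657, 0.0, 0.0]
wrist_force: [-7.6, -1.5, 13.1]
opening: 0.437
```

```bash
python3 -c "
from h import *
tilt('w7'); print(get_state()['wrist_force'])"
```

```text
label n 2739 tilt deg 19.442012799925088 top z at TCP 15.566881952672226 T [0.45168668 0.07672628 0.04135671] y 0.01638422933503 x -50.49351953952633 3.45287400903263
[-7.49489849 -1.90089032 12.66371691]
```

>>> {"api": "move_arm", "payload": {"translation": [[0,0.0001,0.0006],[0,0.0002,0.0012],[0,0.0002,0.0013],[0,0.001,-0.02],[0,0.001,-0.05]], "spin": [0,0,0,0,0], "jaw": [0.03,0.03,0.03,0.03,0.03]}}

```text
clock: 8.6
position: [0.4498, 0.0766, 0.0904]
orientation: [0.754, -0.657, -0.001, 0.001]
wrist_force: [0.7, -0.7, -1.0]
opening: 0.439
```

>>> {"api": "move_arm", "payload": {"translation": [[0,0,-0.03],[0,0,-0.03],[0,0,-0.03],[0,0,-0.03],[0,0,-0.03]], "spin": [0,0,0,0,0], "jaw": [0.03,0.03,0.03,0.03,0.03]}}

```text
clock: 9.1
position: [0.4502, 0.0766, 0.1197]
orientation: [0.754, -0.657, -0.001, 0.001]
wrist_force: [-1.1, -0.3, -1.7]
opening: 0.435
```

```bash
python3 - <<'E'
from h import *
c,P,Q,p=tilt('w8'); print(get_state()['wrist_force'],get_state()['orientation'])
# line profile incl. rear
m=(abs(Q[...,1])<10)&(Q[...,2]>-25)&(Q[...,2]<40)&(Q[...,0]>-70)&(Q[...,0]<40)
q=Q[m]
for a in range(-60,34,3):
    k=(q[:,0]>=a)&(q[:,0]<a+3)
    if k.any(): print(a,k.sum(),q[k,2].min().round(1),np.median(q[k,2]).round(1),q[k,2].max().round(1),end=' | ')
B=tl(P,np.array([.5307,.0871,.034]),np.radians(7.8))
m=(B[...,2]>.022)&(B[...,2]<.032)&(B[...,0]>-.055)&(B[...,0]<-.02)&(abs(B[...,1])<.04); print('lip',cv2.minAreaRect((B[m][:,:2]*1000).astype(np.float32)),np.median(B[m][:,2]))
E
```

```text
label n 2661 tilt deg 20.874957649538885 top z at TCP 15.819997555868907 T [0.45034042 0.07664804 0.11989722] y -0.04976151842819057 x -51.06665818656379 2.9970592314042186
[ 0.7562608  -0.4534959  -1.32737023] [ 7.54111154e-01 -6.56746264e-01 -5.83212847e-04  6.09585729e-04]
-54 1 -4.3 -4.3 -4.3 | -51 46 -3.9 -2.9 -2.1 | -48 96 -3.1 -1.9 -0.8 | -45 120 -2.2 -1.1 -0.0 | -42 84 -0.6 0.3 1.5 | -39 106 0.6 1.6 2.7 | -36 113 1.5 2.7 3.8 | -33 124 2.8 4.0 5.2 | -30 134 3.8 4.9 5.9 | -27 125 4.6 6.0 8.0 | -24 139 5.7 7.4 8.6 | -21 154 6.9 8.5 10.0 | -18 140 8.3 9.5 10.7 | -15 170 9.7 10.7 11.9 | -12 164 10.4 11.8 13.3 | -9 179 11.5 12.9 14.6 | -6 182 12.4 14.1 15.5 | -3 197 13.8 15.2 16.5 | 0 220 14.8 16.4 17.8 | 3 183 15.8 17.2 18.6 | 6 230 17.3 18.6 19.9 | 9 243 17.9 19.7 21.1 | 12 270 19.3 20.8 22.5 | 15 497 13.7 19.3 22.5 | 18 564 5.9 12.3 18.7 | 21 415 -0.2 4.8 9.9 | lip ((-39.03866958618164, 0.0968170166015625), (50.52266311645508, 17.367847442626953), 89.99842834472656) 0.026642163718674977
```

>>> {"api": "move_arm", "payload": {"translation": [[0,-0.025,0],[0.0002,-0.05,0],[0.0004,-0.075,0],[0.0006,-0.1,0],[0.0006,-0.1056,0]], "spin": [0,0,0,0,0], "jaw": [0.03,0.03,0.03,0.03,0.03]}}

```text
clock: 9.65
position: [0.5568, 0.0907, 0.1198]
orientation: [0.754, -0.657, -0.0, 0.0]
wrist_force: [-0.4, 0.2, -1.6]
opening: 0.439
```

>>> {"api": "move_arm", "payload": {"translation": [[0,0,0.015],[0,0,0.03],[0,0,0.045],[0,0,0.05],[0,0,0.05]], "spin": [0,0,0,0,0], "jaw": [0.03,0.03,0.03,0.03,0.03]}}

```text
clock: 10.15
position: [0.5549, 0.0906, 0.07]
orientation: [0.754, -0.657, -0.001, 0.001]
wrist_force: [-0.3, -0.4, -0.5]
opening: 0.436
```

```bash
cat >> h.py <<'E'
def inB(T): return tl(np.array(T),np.array([.5307,.0871,.034]),np.radians(7.8))*1000
E
python3 - <<'E'
from h import *
s=get_state(); print(inB(s['position']),s['position'],s['wrist_force'])
c=save('side','s9'); d=save('scene','c9')
out=np.vstack([cv2.resize(c['pixels'][:,:,::-1][150:235,240:360],(800,300*567//567),interpolation=cv2.INTER_CUBIC) , cv2.resize(d['pixels'][:,:,::-1][160:260,280:400],(800,300),interpolation=cv2.INTER_CUBIC)])
cv2.imwrite('pics/v9.png',out)
E
```

```text
[24.44666669  0.13825271 35.98649832] [0.55490172 0.09055477 0.0699865 ] [-0.25704005 -0.39233235 -0.51747983]
```

View pics/v9.png

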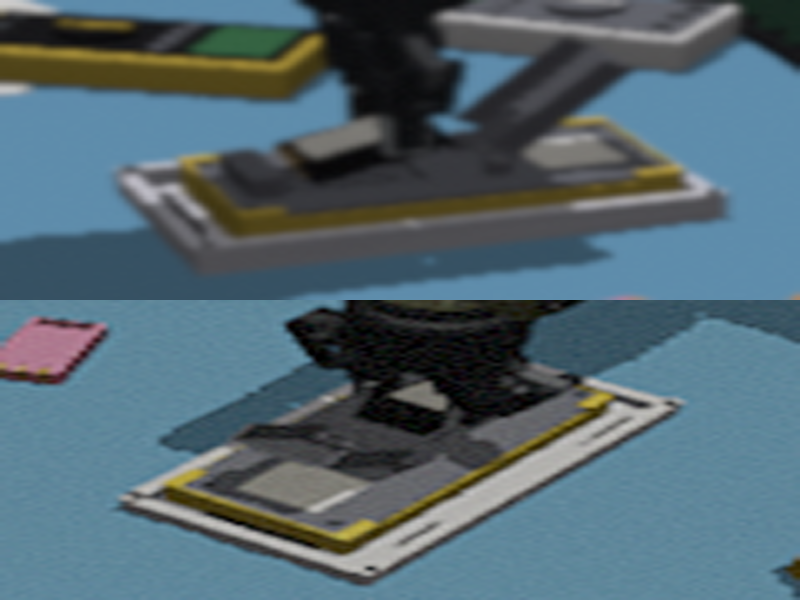

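The side view shows the pack tilted at (335,140), contact end low, just behind the lip housing at (255,170). Next I'll lower it and feel for the floor.

>>> {"api": "move_arm", "payload": {"translation": [[0,0,0.003],[0,0,0.006],[0,0,0.008],[0,0,0.009],[0,0,0.01]], "spin": [0,0,0,0,0], "jaw": [0.03,0.03,0.03,0.03,0.03]}}

```text
clock: 10.75
position: [0.5554, 0.0906, 0.0607]
orientation: [0.754, -0.657, -0.0, 0.0]
wrist_force: [-0.8, -0.1, -0.5]
opening: 0.436
```

>>> {"api": "move_arm", "payload": {"translation": [[0,0,0.0003],[0,0,0.0006],[0,0,0.0009],[0,0,0.0012],[0,0,0.0012]], "spin": [0,0,0,0,0], "jaw": [0.03,0.03,0.03,0.03,0.03]}}

```text
clock: 11.25
position: [0.5554, 0.0906, 0.0596]
orientation: [0.754, -0.657, -0.0, 0.0]
wrist_force: [0.3, 0.5, -1.0]
opening: 0.439
```

>>> {"api": "move_arm", "payload": {"translation": [[0,0,0.0003],[0,0,0.0006],[0,0,0.0008],[0,0,0.001],[0,0,0.001]], "spin": [0,0,0,0,0], "jaw": [0.03,0.03,0.03,0.03,0.03]}}

```text
clock: 11.75
position: [0.5554, 0.0906, 0.0585]
orientation: [0.754, -0.657, -0.0, 0.0]
wrist_force: [0.2, -0.3, -1.7]
opening: 0.436
```

>>> {"api": "move_arm", "payload": {"translation": [[0,0,0.0002],[0,0,0.0004],[0,0,0.0006],[0,0,0.0007],[0,0,0.0007]], "spin": [0,0,0,0,0], "jaw": [0.03,0.03,0.03,0.03,0.03]}}

```text
clock: 12.25
position: [0.5554, 0.0906, 0.0579]
orientation: [0.754, -0.657, -0.0, 0.0]
wrist_force: [-0.3, -0.1, -1.7]
opening: 0.44
```

>>> {"api": "move_arm", "payload": {"translation": [[0,0,0.0002],[0,0,0.0004],[0,0,0.0005],[0,0,0.0005],[0,0,0.0005]], "spin": [0,0,0,0,0], "jaw": [0.03,0.03,0.03,0.03,0.03]}}

```text
clock: 12.75
position: [0.5555, 0.0906, 0.0574]
orientation: [0.754, -0.657, 0.0, -0.0]
wrist_force: [-0.3, -0.6, -0.3]
opening: 0.44
```

>>> {"api": "move_arm", "payload": {"translation": [[0,0,0.0002],[0,0,0.0004],[0,0,0.0005],[0,0,0.0005],[0,0,0.0005]], "spin": [0,0,0,0,0], "jaw": [0.03,0.03,0.03,0.03,0.03]}}

```text
clock: 13.25
position: [0.5556, 0.0906, 0.0571]
orientation: [0.754, -0.657, 0.0, -0.0]
wrist_force: [1.7, -0.1, 3.6]
opening: 0.437
```

>>> {"api": "move_arm", "payload": {"translation": [[0,0.001,-0.0004],[0,0.002,-0.0004],[0,0.003,-0.0004],[0,0.0045,-0.0004],[0,0.006,-0.0004]], "spin": [0,0,0,0,0], "jaw": [0.03,0.03,0.03,0.03,0.03]}}

```text
clock: 13.75
position: [0.5493, 0.0898, 0.0573]
orientation: [0.754, -0.657, -0.0, 0.0]
wrist_force: [1.3, -0.4, 2.4]
opening: 0.434
```

>>> {"api": "move_arm", "payload": {"translation": [[0,0.0004,0],[0,0.0008,0],[0,0.0012,0],[0,0.0016,0],[0,0.002,0]], "spin": [0,0,0,0,0], "jaw": [0.03,0.03,0.03,0.03,0.03]}}

```text
clock: 14.25
position: [0.5478, 0.0895, 0.0574]
orientation: [0.754, -0.657, 0.0, -0.0]
wrist_force: [4.5, 1.4, 0.7]
opening: 0.436
```

>>> {"api": "move_arm", "payload": {"translation": [[0,0.0005,0],[0,0.001,0],[0,0.0015,0],[0,0.002,0],[0,0.0025,0]], "spin": [0,0,0,0,0], "jaw": [0.03,0.03,0.03,0.03,0.03]}}

```text
clock: 14.75
position: [0.5453, 0.0892, 0.0575]
orientation: [0.754, -0.657, 0.0, -0.0]
wrist_force: [6.5, 1.1, 1.4]
opening: 0.438
```

```bash
python3 -c "
from h import *
tilt('w10'); s=get_state(); print(s['wrist_force'],s['ft_torque'],inB(s['position']))"
```

```text
label n 2625 tilt deg 20.98433632306119 top z at TCP 15.890353413758502 T [0.54529544 0.08919384 0.05745678] y 0.0060674457150811404 x -41.30884553991533 3.23015563250345
[6.081235   1.19577679 1.31315622] [ 0.16292785 -1.02655244 -0.02198515] [14.74456305  0.09364258 23.45677746]
```

>>> {"api": "move_arm", "payload": {"translation": [[0,0.0006,0],[0,0.0012,0],[0,0.0018,0],[0,0.0024,0],[0,0.0024,0]], "spin": [0,0,0,0,0], "jaw": [0.03,0.03,0.03,0.03,0.03]}}

```text
clock: 15.3
position: [0.5431, 0.0889, 0.0575]
orientation: [0.754, -0.657, 0.001, -0.001]
wrist_force: [7.1, 1.6, 1.5]
opening: 0.433
```

>>> {"api": "move_arm", "payload": {"translation": [[0,0,0.0005],[0,-0.0001,0.001],[0,-0.0001,0.0015],[0,-0.0002,0.002],[0,-0.0002,0.0022]], "spin": [0,0,0,0,0], "jaw": [0.03,0.03,0.03,0.03,0.03]}}

```text
clock: 15.8
position: [0.5439, 0.089, 0.0561]
orientation: [0.754, -0.657, 0.001, -0.001]
wrist_force: [6.5, 1.9, 8.5]
opening: 0.438
```

```bash
python3 -c "
from h import *
tilt('w11'); s=get_state(); print(s['wrist_force'],s['ft_torque'],inB(s['position']))"
```

```text
label n 2775 tilt deg 19.74299056981694 top z at TCP 15.955610397146376 T [0.5439068  0.08901562 0.05613645] y 0.01354545129701676 x -42.54684956997296 3.8759369134238044
[7.11623481 0.94222245 8.45091234] [ 0.18665967 -0.91820334 -0.01457728] [13.34458553  0.10552452 22.13644787]
```

>>> {"api": "move_arm", "payload": {"translation": [[0,0.0001,0.0006],[0,0.0002,0.0012],[0,0.0003,0.0018],[0,0.0004,0.0024],[0,0.0005,0.003]], "spin": [0,0,0,0,0], "jaw": [0.03,0.03,0.03,0.03,0.03]}}

```text
clock: 16.35
position: [0.5446, 0.0891, 0.054]
orientation: [0.754, -0.657, 0.002, -0.002]
wrist_force: [12.7, 3.4, 12.1]
opening: 0.437
```

```bash
python3 -c "
from h import *
tilt('w12'); s=get_state(); print(s['wrist_force'],s['ft_torque'],inB(s['position']))"
```

```text
label n 2940 tilt deg 17.52999817881866 top z at TCP 16.166183836529182 T [0.54456279 0.08909345 0.05395332] y -0.014952467750940007 x -42.56999888450361 4.2526607324903525
[11.36527977  3.34818134 11.63481016] [ 0.4092988  -1.66458634 -0.10175788] [14.00507595  0.09360605 19.9533203 ]
```

>>> {"api": "move_arm", "payload": {"translation": [[0,0.0002,0.0006],[0,0.0003,0.0012],[0,0.0004,0.0018],[0,0.0005,0.0024],[0,0.0006,0.003]], "spin": [0,0,0,0,0], "jaw": [0.03,0.03,0.03,0.03,0.03]}}

```text
clock: 16.9
position: [0.5444, 0.089, 0.0512]
orientation: [0.754, -0.657, 0.002, -0.003]
wrist_force: [12.4, 3.1, 12.4]
opening: 0.439
```

```bash
python3 -c "
from h import *
tilt('w13'); s=get_state(); print(s['wrist_force'],s['ft_torque'],inB(s['position']))"
```

```text
label n 3178 tilt deg 14.583796722589993 top z at TCP 16.419178778175482 T [0.54427779 0.08901711 0.05114141] y 0.011314024052347962 x -41.28687562974614 5.673047925537222
[13.60765525  3.18843402 11.36157365] [ 0.46200679 -1.88809446 -0.05160364] [13.71234492  0.05665803 17.14140718]
```

>>> {"api": "move_arm", "payload": {"translation": [[0,0.0002,0.0006],[0,0.0003,0.0012],[0,0.0004,0.0018],[0,0.0005,0.0024],[0,0.0006,0.003]], "spin": [0,0,0,0,0], "jaw": [0.03,0.03,0.03,0.03,0.03]}}

```text
clock: 17.45
position: [0.5434, 0.0888, 0.0479]
orientation: [0.754, -0.657, 0.002, -0.002]
wrist_force: [11.4, 2.0, 10.3]
opening: 0.435
```

>>> {"api": "move_arm", "payload": {"translation": [[0,0.0001,0.0003],[0,0.0002,0.0006],[0,0.0003,0.0009],[0,0.0004,0.0012],[0,0.0005,0.0015]], "spin": [0,0,0,0,0], "jaw": [0.03,0.03,0.03,0.03,0.03]}}

```text
clock: 17.95
position: [0.5428, 0.0888, 0.0463]
orientation: [0.754, -0.657, 0.002, -0.002]
wrist_force: [11.6, 3.1, 10.3]
opening: 0.439
```

```bash
python3 -c "
from h import *
tilt('w14'); s=get_state(); print(s['wrist_force'],s['ft_torque'],inB(s['position']))"
```

```text
label n 3560 tilt deg 9.027134584851993 top z at TCP 16.770833808628677 T [0.54278316 0.08875071 0.04625585] y 0.0010728497140686482 x -39.840086371800965 7.681812681541624
[11.31859136  1.64623212  8.69945373] [ 0.32893028 -1.53634358  0.04999148] [ 1.21953964e+01 -4.43427988e-03  1.22558538e+01]
```

```bash
cat >> h.py <<'E'
def rear(fn):
    P=wpts(dict(np.load('pics/'+fn+'.npz'))); B=tl(P,np.array([.5307,.0871,.034]),np.radians(7.8))*1000
    m=(abs(B[...,1])<10)&(B[...,2]>-5)&(B[...,2]<45); q=B[m]
    for a in np.arange(20,46,1):
        k=(q[:,0]>=a)&(q[:,0]<a+1)
        if k.any(): print(a,k.sum(),q[k,2].min().round(1),q[k,2].max().round(1),end=' | ')
    print()
E
python3 -c "
from h import *
rear('w14')"
```

```text
20 84 28.6 31.7 | 21 88 28.8 31.5 | 22 56 29.7 31.5 | 23 117 29.4 32.0 | 24 93 29.4 32.0 | 25 68 30.0 32.2 | 26 94 29.9 32.6 | 27 117 29.7 33.2 | 28 83 30.0 32.9 | 29 85 30.6 32.9 | 30 93 30.6 33.5 | 31 114 30.4 33.3 | 32 137 -1.7 33.1 | 33 295 -0.3 33.1 | 34 264 19.0 31.1 | 35 300 6.0 24.4 | 36 184 6.4 18.3 | 37 82 6.6 8.7 | 38 77 5.8 9.0 | 39 76 6.2 8.7 | 40 80 6.5 9.1 | 41 93 6.3 9.0 | 42 74 6.2 9.4 | 43 78 6.2 9.2 | 44 84 6.3 9.9 | 45 81 6.1 8.8 |
```

>>> {"api": "move_arm", "payload": {"translation": [[0,0.0005,0],[0,0.001,0],[0,0.0015,0],[0,0.002,0],[0,0.0024,0]], "spin": [0,0,0,0,0], "jaw": [0.03,0.03,0.03,0.03,0.03]}}

```text
clock: 18.5
position: [0.5405, 0.0885, 0.0463]
orientation: [0.754, -0.657, 0.002, -0.002]
wrist_force: [13.4, 2.7, 8.9]
opening: 0.435
```

```bash
python3 -c "
from h import *
tilt('w15'); s=get_state(); print(s['wrist_force'],s['ft_torque'],inB(s['position']));rear('w15')"
```

```text
label n 3551 tilt deg 8.986094377606252 top z at TCP 16.711803470949157 T [0.54045169 0.08845853 0.04629588] y -0.03169419559600522 x -39.45289766063795 7.626554400618568
[12.38144381  1.93691844  8.66766699] [ 0.33183526 -1.84607273 -0.10488659] [ 9.84584194  0.0225019  12.29588407]
20 58 29.8 31.8 | 21 113 29.0 32.7 | 22 94 29.1 31.9 | 23 70 29.9 32.6 | 24 95 30.1 32.8 | 25 110 29.5 33.4 | 26 73 30.1 33.0 | 27 87 31.0 33.9 | 28 127 30.1 33.6 | 29 97 30.2 33.5 | 30 168 -1.6 33.4 | 31 371 -1.4 32.8 | 32 362 -2.1 28.5 | 33 254 0.1 22.7 | 34 29 12.7 16.3 | 35 47 6.1 8.8 | 36 87 5.9 9.2 | 37 77 6.5 9.0 | 38 80 5.6 9.0 | 39 87 5.9 9.3 | 40 77 5.5 8.9 | 41 76 6.7 9.1 | 42 87 6.1 8.9 | 43 81 6.5 9.7 | 44 81 6.5 8.9 | 45 81 6.1 9.1 |
```

>>> {"api": "move_arm", "payload": {"translation": [[0,-0.0001,0.0006],[0,-0.0002,0.0012],[0,-0.0003,0.0018],[0,-0.0004,0.0024],[0,-0.0005,0.003]], "spin": [0,0,0,0,0], "jaw": [0.03,0.03,0.03,0.03,0.03]}}

```text
clock: 19.05
position: [0.5409, 0.0885, 0.0432]
orientation: [0.754, -0.657, 0.002, -0.002]
wrist_force: [12.4, 2.5, 9.0]
opening: 0.436
```

```bash
python3 -c "
from h import *
tilt('w16'); s=get_state(); print(s['wrist_force'],s['ft_torque'],inB(s['position']));rear('w16')"
```

```text
label n 3831 tilt deg 5.423477993075448 top z at TCP 16.99225723239924 T [0.54094067 0.08854184 0.04317411] y -0.0172013887854315 x -39.34654648090056 8.838825154013154
[11.9710114   1.88509271  9.63039363] [ 0.32694315 -1.60590253 -0.02960817] [10.34160267  0.0386803   9.17411052]
20 94 25.5 28.3 | 21 72 26.0 28.2 | 22 87 26.2 28.6 | 23 114 25.6 29.2 | 24 76 25.7 28.5 | 25 85 26.4 29.1 | 26 106 25.9 29.2 | 27 105 26.3 29.7 | 28 90 26.4 29.3 | 29 88 26.6 29.5 | 30 120 26.7 30.0 | 31 114 26.2 29.3 | 32 241 -2.1 29.3 | 33 445 -0.6 29.1 | 34 229 6.9 21.6 | 35 40 6.4 10.0 | 36 78 6.2 8.7 | 37 84 6.3 9.3 | 38 81 6.1 9.2 | 39 84 6.3 9.2 | 40 82 5.5 9.1 | 41 82 6.1 9.2 | 42 82 6.3 9.0 | 43 85 6.0 9.1 | 44 85 6.0 9.1 | 45 82 6.1 9.7 |
```

>>> {"api": "move_arm", "payload": {"translation": [[0,-0.0001,0.0006],[0,-0.0003,0.0012],[0,-0.0005,0.0018],[0,-0.0007,0.0024],[0,-0.0009,0.003]], "spin": [0,0,0,0,0], "jaw": [0.03,0.03,0.03,0.03,0.03]}}

```text
clock: 19.6
position: [0.5414, 0.0886, 0.0407]
orientation: [0.754, -0.657, 0.002, -0.002]
wrist_force: [1.2, 1.3, 25.1]
opening: 0.436
```

```bash
python3 -c "
from h import *
tilt('w17'); s=get_state(); print(s['wrist_force'],s['ft_torque'],inB(s['position']));rear('w17')"
```

```text
label n 4032 tilt deg 2.7011121030635605 top z at TCP 17.122558629478817 T [0.54137389 0.08857395 0.04073702] y 0.007133145020438303 x -38.49012589932335 9.906758487580388
[ 3.49417446  0.62546503 19.66587368] [ 0.06720129 -0.33332077 -0.00640153] [10.7751683   0.01169654  6.73701898]
20 97 22.7 25.5 | 21 98 22.4 25.3 | 22 78 22.9 25.7 | 23 83 23.3 25.9 | 24 114 22.6 26.1 | 25 99 22.5 26.0 | 26 80 23.4 26.3 | 27 95 23.0 25.9 | 28 115 22.6 26.4 | 29 93 22.8 25.5 | 30 90 23.9 26.3 | 31 117 23.1 26.2 | 32 103 23.2 26.5 | 33 138 17.8 25.6 | 34 510 6.0 25.1 | 35 130 6.5 19.9 | 36 90 5.9 8.9 | 37 78 6.2 9.4 | 38 90 6.2 8.9 | 39 89 6.5 9.2 | 40 80 6.1 9.0 | 41 95 5.5 9.4 | 42 92 6.4 9.3 | 43 85 6.0 9.1 | 44 92 5.7 9.4 | 45 87 6.5 9.1 |
```

>>> {"api": "move_arm", "payload": {"translation": [[0,0,-0.0008],[0,0,-0.001],[0,0,-0.001],[0,0,-0.001],[0,0,-0.001]], "spin": [0,0,0,0,0], "jaw": [0.042,0.05,0.05,0.05,0.05]}}

```text
clock: 20.15
position: [0.5393, 0.0884, 0.0393]
orientation: [0.754, -0.657, -0.0, 0.0]
wrist_force: [-0.3, -0.5, 0.0]
opening: 0.587
```

>>> {"api": "move_arm", "payload": {"translation": [[0,0,-0.01],[0,0,-0.025],[0,0,-0.04],[0,-0.006,-0.04],[0,-0.012,-0.04]], "spin": [0,0,0,0,0], "jaw": [0.05,0.05,0.05,0,0]}}

```text
clock: 20.65
position: [0.5523, 0.0902, 0.0803]
orientation: [0.754, -0.657, 0.0, -0.001]
wrist_force: [0.5, -0.1, -0.5]
opening: 0.254
```

>>> {"api": "move_arm", "payload": {"translation": [[0,0,0],[0,0,0],[0,0,0],[0,0,0],[0,0,0]], "spin": [0,0,0,0,0], "jaw": [0,0,0,0,0]}}

```text
clock: 21.15
position: [0.5514, 0.09, 0.0794]
orientation: [0.754, -0.657, -0.0, 0.0]
wrist_force: [0.3, -0.1, -0.1]
opening: 0.003
```

```bash
cat >> h.py <<'E'
def bay(fn):
    c=save('wrist',fn); P=wpts(c); s=get_state(); print('TCP B',inB(s['position']),s['wrist_force'])
    B=tl(P,np.array([.5307,.0871,.034]),np.radians(7.8))*1000; f=c['pixels'].astype(int)
    m=(abs(B[...,1])<19)&(B[...,0]>-33)&(B[...,0]<40)&(B[...,2]>15)&(B[...,2]<32); q=B[m]
    A=np.c_[q[:,:2],np.ones(len(q))]; w=np.ones(len(q),bool)
    for i in range(4): p=np.linalg.lstsq(A[w],q[w,2],rcond=None)[0]; w=abs(q[:,2]-A@p)<1
    print('n',w.sum(),'slope deg x,y',np.degrees(p[:2]),'z0',p[2],'ext',q[w,:2].min(0),q[w,:2].max(0)); return B
E
python3 -c "
from h import *
bay('w18');rear('w18')"
```

```text
TCP B [20.97728396  0.09763378 45.50295949] [ 1.07971341 -0.59243922  0.08843744]
n 1660 slope deg x,y [-0.43667949 -0.26744203] z0 24.370454300053364 ext [  6.92710389 -18.9984476 ] [35.14877474 18.23220735]
20 19 22.6 25.1 | 21 52 22.7 24.9 | 22 54 22.6 25.8 | 23 60 22.9 25.8 | 24 47 22.9 25.5 | 25 67 23.0 25.7 | 26 47 23.3 25.8 | 27 65 22.5 26.1 | 28 64 23.1 26.1 | 29 62 23.2 25.9 | 30 49 23.6 26.0 | 31 61 23.1 26.5 | 32 64 22.8 26.1 | 33 67 22.4 25.7 | 34 227 7.0 25.7 | 35 180 6.1 24.5 | 36 55 6.2 9.7 | 37 50 6.7 9.2 | 38 55 6.4 8.8 | 39 56 6.6 8.7 | 40 49 6.3 9.1 | 41 58 6.6 8.9 | 42 61 6.2 9.1 | 43 50 6.2 9.3 | 44 60 6.2 8.9 | 45 52 6.3 9.2 |
```

>>> {"api": "move_arm", "payload": {"translation": [[0,-0.001,0.006],[0,-0.002,0.012],[0,-0.003,0.017],[0,-0.003,0.019],[0,-0.003,0.02]], "spin": [0,0,0,0,0], "jaw": [0,0,0,0,0]}}

```text
clock: 21.7
position: [0.5544, 0.0904, 0.0591]
orientation: [0.754, -0.657, -0.0, 0.0]
wrist_force: [-0.5, 0.1, 0.6]
opening: 0.002
```

>>> {"api": "move_arm", "payload": {"translation": [[0,0,0.0004],[0,0,0.0008],[0,0,0.0012],[0,0,0.0016],[0,0,0.002]], "spin": [0,0,0,0,0], "jaw": [0,0,0,0,0]}}

```text
clock: 22.2
position: [0.5547, 0.0905, 0.0577]
orientation: [0.754, -0.657, 0.0, -0.0]
wrist_force: [0.3, -0.2, 0.8]
opening: 0.003
```

>>> {"api": "move_arm", "payload": {"translation": [[0,0,0.0003],[0,0,0.0006],[0,0,0.0009],[0,0,0.0012],[0,0,0.0015]], "spin": [0,0,0,0,0], "jaw": [0,0,0,0,0]}}

```text
clock: 22.7
position: [0.5546, 0.0905, 0.0561]
orientation: [0.754, -0.657, 0.0, -0.0]
wrist_force: [1.2, 0.3, 2.1]
opening: 0.003
```

>>> {"api": "move_arm", "payload": {"translation": [[0,0,0.0002],[0,0,0.0004],[0,0,0.0006],[0,0,0.0008],[0,0,0.001]], "spin": [0,0,0,0,0], "jaw": [0,0,0,0,0]}}

```text
clock: 23.2
position: [0.5547, 0.0905, 0.0559]
orientation: [0.754, -0.657, 0.0, -0.0]
wrist_force: [-3.7, 0.1, 13.3]
opening: 0.0
```

>>> {"api": "move_arm", "payload": {"translation": [[0,0,0.0004],[0,0,0.0004],[0,0,-0.01],[0,0,-0.03],[0,0,-0.04]], "spin": [0,0,0,0,0], "jaw": [0,0,0,0,0]}}

```text
clock: 23.7
position: [0.5548, 0.0905, 0.0965]
orientation: [0.754, -0.657, 0.0, -0.0]
wrist_force: [0.1, -0.1, 0.0]
opening: 0.001
```

```bash
python3 - <<'E'
from h import *
B=bay('w19');rear('w19')
P=pts(save('side','s19')); C=tl(P,np.array([.5307,.0871,.034]),np.radians(7.8))*1000
for z in range(22,110,8):
    k=(abs(C[...,1])<20)&(C[...,0]>45)&(C[...,0]<140)&(C[...,2]>=z)&(C[...,2]<z+8)
    if k.any(): print('cover z',z,k.sum(),np.percentile(C[...,0][k],[3,50,97]).round(1))
k=(abs(B[...,1])<20)&(B[...,0]>45)&(B[...,0]<140)&(B[...,2]>15)
q=B[k]
for z in range(16,110,6):
    w=(q[:,2]>=z)&(q[:,2]<z+6)
    if w.any(): print('wrist cover z',z,w.sum(),np.percentile(q[w,0],[3,50,97]).round(1))
m=(B[...,2]>22)&(B[...,2]<32)&(B[...,0]>-60)&(B[...,0]<-20)&(abs(B[...,1])<40); print(m.sum() and cv2.minAreaRect((B[m][:,:2]).astype(np.float32)))
E
```

```text
TCP B [24.89405299  0.08541519 63.64405233] [1.06723502 0.11287672 2.24729687]
n 1741 slope deg x,y [-0.69262206 -0.12573181] z0 22.05043524034 ext [  8.25381054 -18.97420925] [35.72588851 17.8921027 ]
20 50 20.0 23.0 | 21 49 20.0 22.7 | 22 48 20.1 23.0 | 23 45 20.2 22.9 | 24 32 20.9 23.2 | 25 56 20.5 22.9 | 26 57 20.4 23.2 | 27 47 20.4 22.9 | 28 37 20.8 23.1 | 29 61 20.1 23.3 | 30 50 20.4 23.4 | 31 41 20.1 22.9 | 32 48 20.7 23.3 | 33 54 20.4 23.3 | 34 57 12.6 23.3 | 35 219 6.6 23.2 | 36 56 6.0 15.1 | 37 39 6.5 8.9 | 38 50 5.7 8.9 | 39 36 6.0 9.1 | 40 51 6.2 8.9 | 41 39 5.8 8.9 | 42 53 6.3 8.7 | 43 35 6.7 9.5 | 44 48 6.0 9.3 | 45 42 6.6 9.0 | 
cover z 22 32 [63.2 68.4 78.6]
cover z 30 13 [74.4 79.9 84.4]
cover z 38 13 [78.4 89.  92.8]
cover z 46 9 [80.3 92.8 97.9]
cover z 54 16 [ 78.8  96.8 101.6]
cover z 62 12 [ 84.9 104.1 107. ]
cover z 70 19 [103.9 110.8 117.3]
cover z 78 14 [100.9 116.1 120.8]
cover z 86 12 [115.1 122.9 130. ]
cover z 94 9 [123.1 126.9 128.7]
cover z 102 1 [122.5 122.5 122.5]
wrist cover z 16 125 [62.6 68.7 70.9]
wrist cover z 22 1189 [63.7 69.2 74.9]
wrist cover z 28 513 [75.5 77.5 79.8]
wrist cover z 34 566 [79.9 82.2 84.1]
wrist cover z 40 642 [84.2 86.7 88.9]
wrist cover z 46 739 [88.9 91.2 93.9]
wrist cover z 52 832 [93.4 95.9 98.6]
wrist cover z 58 918 [ 98.  100.5 102.9]
wrist cover z 64 1086 [102.6 105.2 107.7]
wrist cover z 70 1134 [107.2 109.8 112.1]
wrist cover z 76 1355 [111.6 114.3 116.9]
wrist cover z 82 1542 [116.2 118.9 121.7]
wrist cover z 88 1752 [120.9 123.6 126.5]
wrist cover z 94 990 [125.2 127.  129. ]
((-44.897125244140625, -1.0709788799285889), (7.533176898956299, 5.672045707702637), 0.6712028980255127)
```

>>> {"api": "move_arm", "payload": {"translation": [[0,0,-0.025],[0,0,-0.05],[0,-0.01,-0.062],[0,-0.03,-0.065],[0,-0.055,-0.065]], "spin": [0,0,0,0,0], "jaw": [0,0,0,0,0]}}

```text
clock: 24.3
position: [0.6094, 0.0981, 0.1602]
orientation: [0.754, -0.657, 0.0, -0.0]
wrist_force: [0.3, 0.4, 0.4]
opening: 0.0
```

>>> {"api": "move_arm", "payload": {"translation": [[0,-0.025,0],[0,-0.05,0],[0,-0.07,0],[0,-0.08,0],[0,-0.083,0]], "spin": [0,0,0,0,0], "jaw": [0,0,0,0,0]}}

```text
clock: 24.8
position: [0.6915, 0.1094, 0.1583]
orientation: [0.754, -0.657, -0.001, 0.001]
wrist_force: [-1.2, 0.5, -0.2]
opening: 0.001
```

>>> {"api": "move_arm", "payload": {"translation": [[0,0,0.005],[0,0,0.02],[0,0,0.035],[0,0,0.045],[0,0,0.047]], "spin": [0,0,0,0,0], "jaw": [0,0,0,0,0]}}

```text
clock: 25.3
position: [0.6903, 0.1093, 0.1108]
orientation: [0.754, -0.657, -0.001, 0.001]
wrist_force: [0.0, -0.6, 0.8]
opening: -0.004
```

```bash
python3 - <<'E'
from h import *
s=get_state(); print(inB(s['position']),s['position'],s['wrist_force'],s['joint_positions'])
c=save('side','s20'); d=save('scene','c20')
cv2.imwrite('pics/v20.png',np.hstack([cv2.resize(x['pixels'][:,:,::-1][a:a+110,b:b+110],(400,400),interpolation=cv2.INTER_CUBIC) for x,a,b in((c,130,250),(d,150,280))]))
E
```

```text
[161.16719106   0.34583402  76.78440851] [0.69032911 0.10931553 0.11078441] [ 8.19298329e-04 -5.87934974e-01  8.49358678e-01] [1.04656089e-01 7.41031658e-01 1.14730810e+00 8.96071800e-06
 1.25628108e+00 1.53767024e+00]
```

View pics/v20.png

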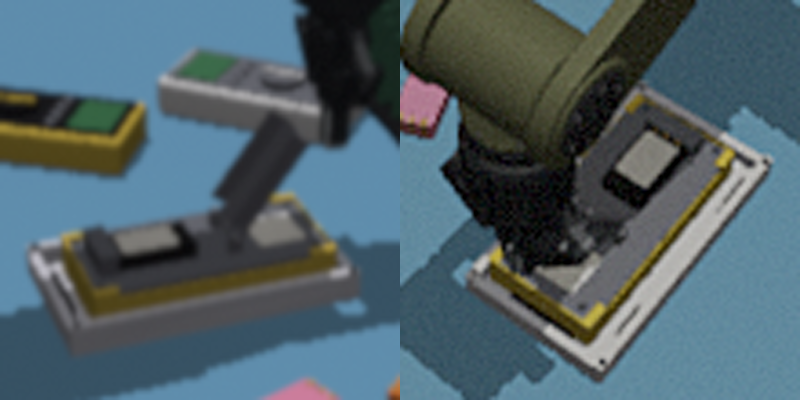

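The pack lies flat in the bay at (150,242), and the closed fingers are behind the cover at (340,120). Now I'll sweep the cover over.

>>> {"api": "move_arm", "payload": {"translation": [[0,0.006,0],[0,0.014,-0.002],[0,0.022,-0.005],[0,0.031,-0.008],[0,0.04,-0.011]], "spin": [0,0,0,0,0], "jaw": [0,0,0,0,0]}}

```text
clock: 25.9
position: [0.6511, 0.1039, 0.1251]
orientation: [0.754, -0.657, 0.001, -0.001]
wrist_force: [0.7, 0.8, 0.7]
opening: -0.001
```

>>> {"api": "move_arm", "payload": {"translation": [[0,0.008,-0.002],[0,0.016,-0.004],[0,0.024,-0.006],[0,0.032,-0.007],[0,0.038,-0.007]], "spin": [0,0,0,0,0], "jaw": [0,0,0,0,0]}}

```text
clock: 26.4
position: [0.6133, 0.0986, 0.1312]
orientation: [0.754, -0.657, -0.0, 0.0]
wrist_force: [0.7, -0.2, -0.3]
opening: 0.004
```

```bash
cat >> h.py <<'E'
def cover(fn):
    s=get_state(); print(inB(s['position']),s['wrist_force'])
    for n in('side','scene'):
        P=pts(save(n,fn+n)); C=tl(P,np.array([.5307,.0871,.034]),np.radians(7.8))*1000
        for z in range(22,130,9):
            k=(abs(C[...,1])<24)&(C[...,0]>-60)&(C[...,0]<140)&(C[...,2]>=z)&(C[...,2]<z+9)
            if k.any(): print(n,z,k.sum(),np.percentile(C[...,0][k],[2,50,98]).round(1),end=' | ')
        print()
E
python3 -c "
from h import *
cover('k1')"
```

```text
[83.37570343  0.20100023 97.17488525] [ 0.72672256 -0.18765697 -0.2885879 ]
side 22 170 [-46.4 -14.8  69.4] | side 31 22 [-3.5 60.  72.3] | side 40 23 [53.9 62.6 71.3] | side 49 14 [54.6 63.1 72.1] | side 58 18 [53.8 59.9 70.2] | side 67 23 [54.5 62.6 70.8] | side 76 22 [54.8 60.8 69.6] | side 85 16 [51.9 57.9 68.5] | side 94 31 [51.4 66.2 91.3] | side 103 44 [51.  67.8 94.2] | side 112 57 [51.8 68.6 92.8] | side 121 25 [72.7 79.6 92.6] | 
scene 22 126 [-43.8 -29.5  74.9] | scene 31 25 [72.5 73.7 75.3] | scene 40 23 [71.9 73.4 75.1] | scene 49 24 [71.5 73.  74.9] | scene 58 15 [71.1 72.5 74. ] | scene 67 15 [70.5 73.  74.1] | scene 76 6 [71.7 72.5 72.8] | scene 85 9 [70.7 71.7 73.4] | scene 94 11 [70.3 72.5 95.9] | scene 103 21 [81.9 91.7 95.9] | scene 112 13 [88.1 92.3 96.7] | scene 121 16 [88.7 94.5 96.2] |
```

>>> {"api": "move_arm", "payload": {"translation": [[0,0.008,0.001],[0,0.016,0.0032],[0,0.025,0.006],[0,0.0344,0.0092],[0,0.043,0.0145]], "spin": [0,0,0,0,0], "jaw": [0,0,0,0,0]}}

```text
clock: 27.0
position: [0.5706, 0.0927, 0.1164]
orientation: [0.754, -0.657, 0.0, -0.0]
wrist_force: [1.1, -0.1, 0.6]
opening: 0.0
```

>>> {"api": "move_arm", "payload": {"translation": [[0,0.007,0.0052],[0,0.0135,0.012],[0,0.02,0.0192],[0,0.0245,0.028],[0,0.0284,0.0365]], "spin": [0,0,0,0,0], "jaw": [0,0,0,0,0]}}

```text
clock: 27.5
position: [0.5428, 0.0888, 0.0792]
orientation: [0.754, -0.657, -0.0, 0.0]
wrist_force: [1.6, -0.3, 0.1]
opening: -0.003
```

```bash
python3 -c "
from h import *
cover('k2')"
```

```text
[12.18859237  0.0645051  45.22145063] [ 1.64495096 -0.33676428  0.06271895]
side 22 153 [-46.4 -11.2  71.1] | side 31 110 [-26.   34.8  59.1] | side 40 81 [-22.9   2.4  28.1] | side 49 68 [-24.7 -11.9  22.9] | side 58 25 [-13.3   5.8  22.9] | side 67 25 [ 0.6 11.7 23.6] | side 76 17 [ 0.4  8.8 18.6] | side 85 10 [-1.7  0.3  1.2] | side 94 13 [-0.2  0.9  2.9] | side 103 9 [-1.1  1.3  6.5] | side 112 27 [-5.2 -2.3 19.6] | side 121 21 [-5.7 -1.5 29.8] | 
scene 22 114 [36.8 62.9 73.5] | scene 31 173 [13.  35.8 57.8] | scene 40 46 [-2.8 13.8 31.6] | scene 49 13 [ 6.4 22.7 25.3] | scene 58 21 [14.2 21.2 25.8] | scene 67 15 [14.4 20.6 25. ] | scene 76 12 [17.1 23.7 25.3] | scene 85 29 [ 7.4 24.3 27.1] | scene 94 31 [ 6.9 21.2 26.2] | scene 103 18 [16.4 25.8 30.3] | scene 112 18 [21.3 29.2 31. ] | scene 121 23 [23.3 29.6 31.4] |
```

>>> {"api": "move_arm", "payload": {"translation": [[0,0.001,0.003],[0,0.002,0.006],[0,0.003,0.009],[0,0.0035,0.012],[0,0.004,0.014]], "spin": [0,0,0,0,0], "jaw": [0,0,0,0,0]}}

```text
clock: 28.1
position: [0.5392, 0.0883, 0.0658]
orientation: [0.754, -0.657, -0.0, 0.0]
wrist_force: [0.4, 0.3, 0.3]
opening: 0.002
```

>>> {"api": "move_arm", "payload": {"translation": [[0,0,0.0008],[0,0,0.0015],[0,0,0.0022],[0,0,0.0028],[0,0,0.0032]], "spin": [0,0,0,0,0], "jaw": [0,0,0,0,0]}}

```text
clock: 28.6
position: [0.5393, 0.0884, 0.0629]
orientation: [0.754, -0.657, -0.0, 0.0]
wrist_force: [-0.5, 0.3, 0.6]
opening: 0.004
```

>>> {"api": "move_arm", "payload": {"translation": [[0,0,0.0004],[0,0,0.0008],[0,0,0.0011],[0,0,0.0014],[0,0,0.0016]], "spin": [0,0,0,0,0], "jaw": [0,0,0,0,0]}}

```text
clock: 29.1
position: [0.5393, 0.0884, 0.0614]
orientation: [0.754, -0.657, 0.0, -0.0]
wrist_force: [-1.6, 0.6, 5.2]
opening: 0.001
```

>>> {"api": "move_arm", "payload": {"translation": [[0,0,0.0002],[0,0,0.0004],[0,0,0.0006],[0,0,0.0008],[0,0,0.0008]], "spin": [0,0,0,0,0], "jaw": [0,0,0,0,0]}}

```text
clock: 29.6
position: [0.5393, 0.0884, 0.0612]
orientation: [0.754, -0.657, 0.0, -0.0]
wrist_force: [-4.8, -0.8, 10.8]
opening: 0.002
```

Stiff contact at 27.2 mm over the floor, which is shut. I'll retreat and check.

>>> {"api": "move_arm", "payload": {"translation": [[0,0,-0.005],[0,0,-0.03],[0,0.02,-0.06],[0,0.05,-0.09],[0,0.08,-0.1]], "spin": [0,0,0,0,0], "jaw": [0,0,0,0,0]}}

```text
clock: 30.1
position: [0.46, 0.0773, 0.163]
orientation: [0.754, -0.657, 0.001, -0.001]
wrist_force: [-1.0, -0.7, -0.1]
opening: 0.002
```

>>> {"api": "move_arm", "payload": {"translation": [[0,0.02,0],[0,0.03,0],[0,0.03,0],[0,0.03,0],[0,0.03,0]], "spin": [0,0,0,0,0], "jaw": [0,0,0,0,0]}}

```text
clock: 30.6
position: [0.431, 0.0733, 0.1602]
orientation: [0.754, -0.657, -0.0, 0.0]
wrist_force: [-0.2, -0.8, 0.6]
opening: -0.001
```

```bash
python3 - <<'E'
from h import *
s=get_state(); print(inB(s['position']),s['wrist_force'])
c=save('wrist','w30'); B=tl(wpts(c),np.array([.5307,.0871,.034]),np.radians(7.8))*1000
for a in range(-40,80,8):
    k=(B[...,0]>a)&(B[...,0]<a+8)&(abs(B[...,1])<15)&(B[...,2]<60)
    if k.any(): print(a,k.sum(),np.median(B[...,2][k]).round(1),end=' | ')
k=(B[...,0]>-12)&(B[...,0]<55)&(abs(B[...,1])<15)&(B[...,2]<60); q=B[k]
print('\nslope deg',np.degrees(np.polyfit(q[:,0],q[:,2],1)[0]))
for n in('side','scene'):
    P=pts(save(n,'z'+n)); P0=pts(np.load('pics/'+n+'0.npz'))
    for nm,ar in dict(spare=(.009,.03,(.43,.50),(-.22,-.15)),).items():
        print(n,nm,rect(P0,*ar)[1],rect(P,*ar)[1])
a=cv2.imread('pics/w30.png'); b=cv2.imread('pics/zside.png')
cv2.imwrite('pics/v30.png',np.vstack([cv2.resize(a[0:260,120:520],(460,300)),cv2.resize(b[140:300,200:445],(460,300))]))
E
```

```text
[-100.67106822   -0.12827075  126.23482934] [-0.17974298 -0.7734276   0.64710251]
-40 384 26.7 | -32 424 26.8 | -24 396 28.8 | -16 387 27.0 | -8 390 27.0 | 0 389 27.1 | 8 393 27.1 | 16 384 27.0 | 24 371 27.1 | 32 370 27.0 | 40 358 27.0 | 48 356 27.0 | 56 101 26.9 | 
slope deg -0.10548877052585906
side spare ((458.5301513671875, -177.6727294921875), (34.46592712402344, 53.25514602661133), 70.48965454101562) ((458.3832092285156, -177.11273193359375), (34.543540954589844, 52.05385208129883), 73.78134155273438)
scene spare ((460.9248962402344, -174.27786254882812), (32.520050048828125, 52.54017639160156), 75.74746704101562) ((460.7973327636719, -173.36805725097656), (31.97774887084961, 52.211849212646484), 72.34960174560547)
```

View pics/v30.png

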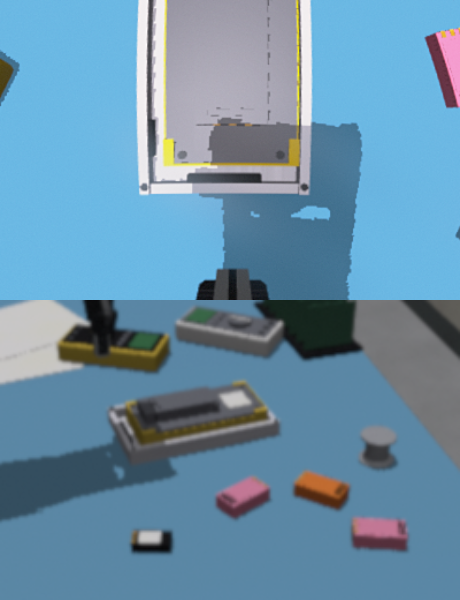

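The cover is flat and shut (slope -0.1°), the arm is clear, and the bystanders look unmoved.

```bash
python3 -c "
from h import *
print(job_done())"
```

```text
the job is handed in; nothing more can be done
None
```

The larger pack is seated in the bay, the cover is shut, and I handed the job in at about 31 s. No verdict was reported.

**What I did:**
- **Tilting:** The tool cannot tilt, so I gripped the pack near its rear end. I then pressed its underside on the meter's edge until it had pivoted about 21° in the pads, contact end low.
- **Fitting:** I felt for the bay floor, slid the pack under the lip against the contacts and rocked it down past the end wall. The fingertips probably touched the meter's back first, at about 20–25 N. I then let go and pressed the rear down with closed fingers (about 13 N).
- **Closing:** I swept the cover shut from behind and pressed it down with about 11 N.

**Last checks:**
- **Pack, before closing:** The visible rear half was flat within 0.7° and its top was about 22 mm over the bay floor. The rear end was against the end wall, so the contacts should be pushed back about 3 mm. I did not measure the contact travel itself, and the contact end was hidden under the lip.
- **Cover:** The top is level (-0.1°) at 27 mm over the floor, where about 27.5 mm was expected.
- **Bystanders:** The spare pack is within about 1 mm of its start. The yellow meter looked unmoved in the last picture; I did not measure it. The screwdriver was not in that last view. I never worked near it.
- **Forces:** No reported wrist reading came near the 40 N limits; the highest was about 25 N.

No check failed. The initial pack position differed by 2–3 mm between the scene and side cameras, so I relied on the wrist camera's depth.

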